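# Nut up a terminal board in the machine vise

## Task

Crank the vise shut until its jaw grips the cream terminal board firmly. Then, with a fingertip, slide every loose nut across the board's face, without lifting it off, until it lies fully home in a hexagonal pocket of its own, and last lay the two short copper links flat on the face along the row, one over the two pockets at each end, their holes over the pockets. Leave the vise tight, and do not disturb the other things on the bench.

Things in the scene. Friction and masses are not known exactly. Their poses are not given: they have to be found in the camera images.
- vise: blue machine vise on a dark riser plate, fixed to the bench, in a different place and yaw each time. Origin on the bench under its middle. It clamps along its y axis: fixed jaw (150 mm wide along x, top 100 mm up) with its face at y = +80 mm; the ways that carry the board are 70 mm up; the crank is at the -y end, its screw along y, 85 mm up
- crank (a joint): crank angle, rad, 0 with the arm straight up, range 0 to 38, starts 0 to 2.4. It grows as the crank turns clockwise seen from its own end of the vise (about the vise's +y: from the top the handle goes towards the vise's +x) and closes the jaw 5 mm per turn. It stays where it is left; friction 0.18 N m, 4 to 5 N at the handle
- crank_grip (a point): middle of the crank's handle: a black, freely revolving round sleeve 18 mm thick and 58 mm long, lying along the vise's y axis, its middle 41 mm outside the crank arm. It goes round, on a circle of 40 mm radius in the vise's x-z plane, the axis point at x = 0, y = -211 mm, z = 85 mm of the vise. The 24 mm hub ends 35 mm inwards (+y) of that point
- jaw (a joint): travel of the moving jaw, m: 0 wide open, growing as it closes; about 0.018 when the board touches both jaws
- jaw_pad (a joint): how far the moving jaw's black rubber facing (8 mm thick, 150 mm wide) is squeezed, m: 0 when nothing is gripped, 0.001 for 100 N of grip, at most 0.004. A fifth to two fifths of a turn of the crank past the touch (0.001 to 0.002) grips firmly
- board: cream moulded terminal board, 200 mm (x) x 130 mm (y) x 40 mm, 0.9 kg, standing loose between the jaws of the vise on its ways with its y axis along the vise's, 3 to 14 mm of air on either side. Origin at the centre of its underside. Its flat face is 40 mm above the origin and has along all four edges a lip 4 mm wide and 3 mm high
- pair_a (a point): point at face level midway between pockets 0 and 1, on the board at x = -46 mm, y = +38 mm: one link belongs here. The row of pockets runs along the board's x axis
- pair_b (a point): point at face level midway between pockets 2 and 3, on the board at x = +46 mm, y = +38 mm: the other link belongs here
- pocket0 (a point): centre of pocket 0 at the level of the face, at x = -69 mm, y = +38 mm on the board: a hexagonal pocket 28 mm across flats, 8 mm deep, its mouth chamfered 2 mm all round, two of its flats facing the board's +y and -y, with a dark bolt hole in its floor
- pocket1 (a point): centre of pocket 1 at the level of the face, at x = -23 mm, y = +38 mm on the board: a hexagonal pocket 28 mm across flats, 8 mm deep, its mouth chamfered 2 mm all round, two of its flats facing the board's +y and -y, with a dark bolt hole in its floor
- pocket2 (a point): centre of pocket 2 at the level of the face, at x = 23 mm, y = +38 mm on the board: a hexagonal pocket 28 mm across flats, 8 mm deep, its mouth chamfered 2 mm all round, two of its flats facing the board's +y and -y, with a dark bolt hole in its floor
- pocket3 (a point): centre of pocket 3 at the level of the face, at x = 69 mm, y = +38 mm on the board: a hexagonal pocket 28 mm across flats, 8 mm deep, its mouth chamfered 2 mm all round, two of its flats facing the board's +y and -y, with a dark bolt hole in its floor
- nut0: steel hexagon nut, 24 mm across flats, 28 mm across corners, 8 mm high, 30 g, lying flat on the board's face on the -y side of the pockets; origin at the centre of its underside. Home in a pocket its top is flush with the face and its origin 8 mm below the face. May be absent: three or four of the nuts are there, alike, and any pocket will do
- nut1: steel hexagon nut, 24 mm across flats, 28 mm across corners, 8 mm high, 30 g, lying flat on the board's face on the -y side of the pockets; origin at the centre of its underside. Home in a pocket its top is flush with the face and its origin 8 mm below the face. May be absent: three or four of the nuts are there, alike, and any pocket will do
- nut2: steel hexagon nut, 24 mm across flats, 28 mm across corners, 8 mm high, 30 g, lying flat on the board's face on the -y side of the pockets; origin at the centre of its underside. Home in a pocket its top is flush with the face and its origin 8 mm below the face. May be absent: three or four of the nuts are there, alike, and any pocket will do
- nut3: steel hexagon nut, 24 mm across flats, 28 mm across corners, 8 mm high, 30 g, lying flat on the board's face on the -y side of the pockets; origin at the centre of its underside. Home in a pocket its top is flush with the face and its origin 8 mm below the face. May be absent: three or four of the nuts are there, alike, and any pocket will do
- link0: short copper link, a flat bar 84 x 30 x 10 mm, 0.21 kg, with two dark 17 mm holes 46 mm apart, lying on the bench to the left of the vise; origin at the centre of its underside, x along its length. The two links are alike and may change places. In place it lies flat on the board's face, inside the lip, its origin at the pair's point, its length along the board's x
- link1: short copper link, a flat bar 84 x 30 x 10 mm, 0.21 kg, with two dark 17 mm holes 46 mm apart, lying on the bench to the left of the vise; origin at the centre of its underside, x along its length. The two links are alike and may change places. In place it lies flat on the board's face, inside the lip, its origin at the pair's point, its length along the board's x
- long_bar: copper bar 180 x 30 x 10 mm with four holes, not needed; origin at the centre of its underside
- contactor0: contactor, black with white top, 75 x 45 x 81 mm, on the bench, not needed
- contactor1: another such contactor, not needed
- screwdriver: screwdriver lying at the right, not needed
- spanner: spanner 210 mm long lying at the left, not needed
- rail_offcut: 120 mm offcut of 35 mm steel mounting rail, not needed
There are look-alikes about, which are no part of the job. What is shaped like the link1 but pink or purple is not meant.

How it is judged:
By the outcome, as a careful person would: the job done as asked, in the order asked, and still so for the second after the job is handed in, with the robot touching nothing.
Of nut0, nut1, nut2, nut3 only 3 to 4 are there at a start; the rules pass over those that are not, and their reading is None.
At some moment in a run one of nut0, nut1, nut2, nut3, link0, link1 may be knocked a few centimetres aside while the robot is not near it.
It also fails if it takes over 210 s, if anything falls off the work surface, if the arm or the gripper's body presses on something with over 40 N, if the wrist force passes 120 N, or if a joint passes its speed limit or range.

## Robot

A 6-joint arm with a two-finger parallel gripper is mounted at the origin on the work surface. World frame = base frame: x ahead of the robot, y to its left, z up, the work surface at z = 0. Lengths are in mm, angles in rad, forces in N, time in s.
With the tool pointing down it reaches from about 425 to 925 mm from the base axis. Payload 12.5 kg.
Tool frame: the origin (TCP) lies between the finger pads; the fingertips stand 14 mm ahead of it and the grasp point (between the pads) lies 5 mm behind it (arm.finger_overhang is the distance from the TCP to the fingertips, in mm); z points along the fingers, y is the line along which they close (so a half turn about z gives the same grasp; the last joint's range is limited). The gripper opens to 85 mm and grips with 20 to 120 N. Pads are 22 mm wide; open, the fingers measure 114 mm over their backs; the gripper's body (76 mm by 85 mm) begins 54 mm behind the grasp point. The pads swing forward as they close: fully open they stand 13 mm farther back than shut.
Start: joints at [1.081, 0.491, 1.559, -0, 1.092, -0.106], TCP at [234.013, 579.553, 245.327] pointing down, gripper open.
Joint ranges: [-3.1, 3.1], [-0.84, 2.19], [0.05, 2.79], [-1.13, 4.28], [0.06, 2.93], [-2.69, 2.69]. Speed limits (rad/s): [2.22, 2.22, 2.79, 3.14, 3.14, 3.14].

## Interface

Orientations are given as a rotation vector (axis times angle).
In Python, from bench import arm, imaging gives the robot as it stands.
- The arm moves only by the shell command python3 -m crank 'ROWS'. ROWS is JSON, one flat list of numbers, 7 for each row, row after row: the shift along the tool's x, y, z in mm, then the turn, a rotation vector about the tool's x, y, z in degrees, then the opening, from -1 (shut) to 1 (fully open). A call has 1 to 5 rows; each row shifts and turns the commanded pose from where the row before left it, along the tool's axes as they then stand; what a row does not reach is not made up. A row lasts 1/12 s, in which the tool goes at most 41.7 mm and 7.16 degrees, less where a joint would pass 70% of its speed; a pose out of reach is approached as far as the arm can. A call is refused whole if a number of a shift passes 41.7 or a number of a turn 7.16, either way. A call with a gripper value outside its range is refused whole. The fingers move at their own pace and stop on an object; the grip force is fixed at half the most. Time passes only in rows, so rows that do not move let the fingers close. It gives the time, the measured TCP pose, the force, the opening and the grip force at its end, in the units of the state.
- arm.observe(): the state, without advancing time (a new reading comes with each control period).
- imaging.snapshot(name): name is "side" or "top"; returns the picture (384x512x3 uint8, red, green, blue); there is no depth.
- imaging.camera_info(name): a dict with "camera_matrix" (3x3 intrinsics, pixels), "eye" and "rotation" of the camera in the world. Camera axes: x right, y down, z forward; pixel columns grow to the right and rows downward; lengths in mm; the calibration is good to about 2 mm. A picture is of the moment at which its call begins. camera_info takes no time and is no camera call.
- arm.sign_off(): hands the job in; it is judged then, once.
The state is a dict: "time_s": time; "joint_pos": joint angles; "joint_velocities": joint speeds; "effort": joint torques, N m; "position": TCP position; "tool_rot": TCP orientation; "ft_force": force on the tool from outside, world axes, zero at the start; "torque": the same for the moment, N m; "gripper_width": finger opening in mm; "grip_force": force on a finger pad.
Only numpy, scipy, OpenCV 4.12 (cv2) and the standard library are available. Lean on these libraries where they do the work, as an engineer would, in place of code of your own. Each camera call takes 0.05 s, during which the arm holds its last target. There are 200 camera calls.

## Working session

There is one attempt and no reset: what is moved stays moved. The work goes in short steps, Python scripts to look and compute and a shell command to move; the robot and the scene stay as the last step left them, time stands still between calls to the robot, and variables do not carry over. Pictures are saved under pics/ and viewed, at most 14 in all, crops included, and the job is handed in when it is done.

```bash
ls; mkdir -p pics
python3 - <<'E'
from bench import arm, imaging
import cv2
for n in("top","side"):
    i=imaging.snapshot(n); cv2.imwrite(f"pics/{n}0.png",i[:,:,::-1]); print(n,imaging.camera_info(n))
print(arm.observe())
E
```

```text
pics
top {'camera_matrix': array([[384.66065417,   0.        , 250.91175155],
       [  0.        , 384.66065417, 189.17000477],
       [  0.        ,   0.        ,   1.        ]]), 'eye': array([ 237.6784273 ,   63.52810546, 1153.74547715]), 'rotation': array([-1.95422702,  2.24528501, -0.25174061])}
side {'camera_matrix': array([[364.14464138,   0.        , 254.21581165],
       [  0.        , 364.14464138, 191.33938359],
       [  0.        ,   0.        ,   1.        ]]), 'eye': array([  11.73527435, -784.60165015,  708.02678913]), 'rotation': array([-2.07657012,  0.54076008, -0.31803864])}
{'time_s': 0.1, 'joint_pos': array([ 1.08140865e+00,  4.91486866e-01,  1.55939077e+00,  1.69596576e-05,
        1.09168160e+00, -1.05621260e-01]), 'joint_velocities': array([ 0.00027796, -0.00201784, -0.00070086, -0.00085895, -0.0012327 ,
        0.00165788]), 'effort': array([ 2.85307171e-03, -6.19450307e+01, -2.62026429e+01, -1.16514866e-04,
        2.90192947e-03,  4.45214084e-06]), 'position': array([233.91189465, 579.38211792, 244.79309789]), 'tool_rot': array([-5.99081694e-01, -3.08363955e+00,  1.44454049e-03]), 'ft_force': array([ 0.02545071,  0.16569539, -0.11212695]), 'torque': array([-0.01853993, -0.02363654, -0.05126056]), 'grip_force': 0.0, 'gripper_width': 85.47487827737174}
```

View pics/top0.png

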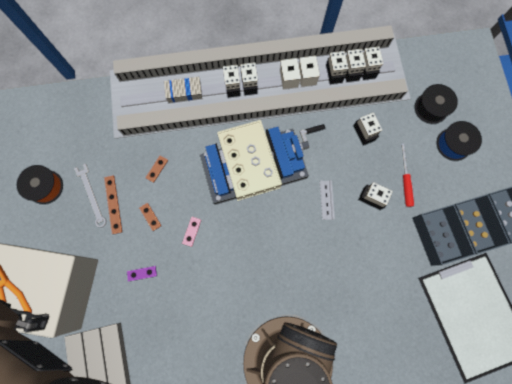

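View pics/side0.png

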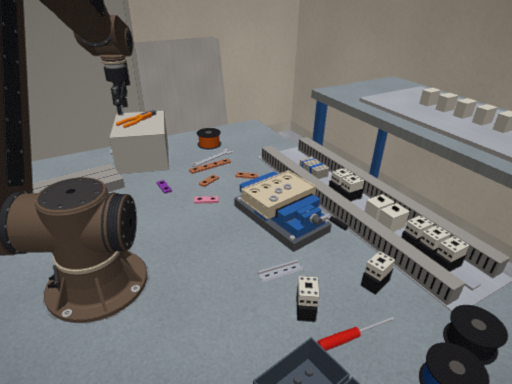

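```bash
cat > h.py <<'E'
import numpy as np, cv2
from scipy.spatial.transform import Rotation as R
from bench import arm, imaging
def cam(n):
    c=imaging.camera_info(n); return c['camera_matrix'],np.array(c['eye']),R.from_rotvec(c['rotation']).as_matrix()
def proj(n,P):
    K,e,M=cam(n); q=(np.atleast_2d(P)-e)@M@K.T; return q[:,:2]/q[:,2:]
def ray(n,uv,z):
    K,e,M=cam(n); uv=np.atleast_2d(np.array(uv,float)); d=np.c_[uv,np.ones(len(uv))]@np.linalg.inv(K).T@M.T
    return e+d*((z-e[2])/d[:,2])[:,None]
def shot(n,name,box=None,s=1):
    i=imaging.snapshot(n)[:,:,::-1].copy()
    np.save(f"pics/{name}.npy",i)
    c=i if box is None else i[box[1]:box[3],box[0]:box[2]]
    cv2.imwrite(f"pics/{name}.png",cv2.resize(c,None,fx=s,fy=s,interpolation=cv2.INTER_CUBIC)); return i
E
python3 - <<'E'
from h import *
print(proj("top",[[0,0,0],[500,0,0],arm.observe()['position']]),proj("side",[[0,0,0],arm.observe()['position']]))
shot("top","t1",(190,110,345,215),5); shot("side","s1",(225,150,345,245),6)
E
```

```text
[[287.66363731 362.15110333]
 [261.87921095 189.07301155]
 [ 27.9669173  312.40510304]] [[ 97.33290809 282.8110112 ]
 [121.8964255  110.11405437]]
```

View pics/t1.png

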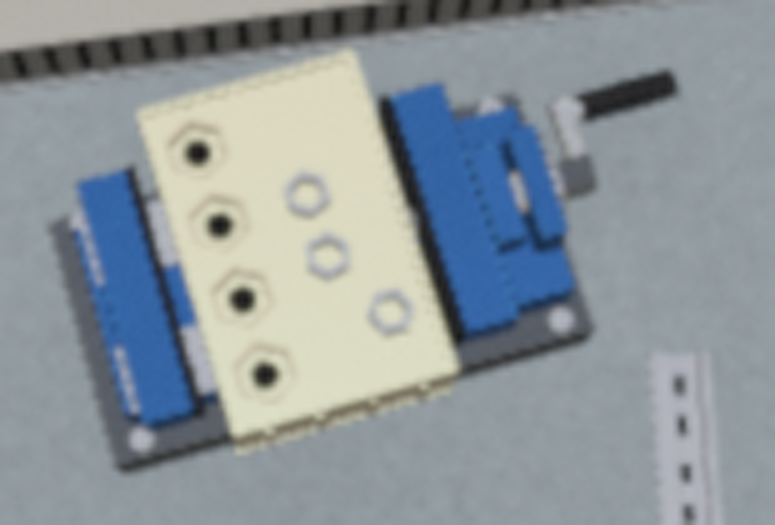

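View pics/s1.png

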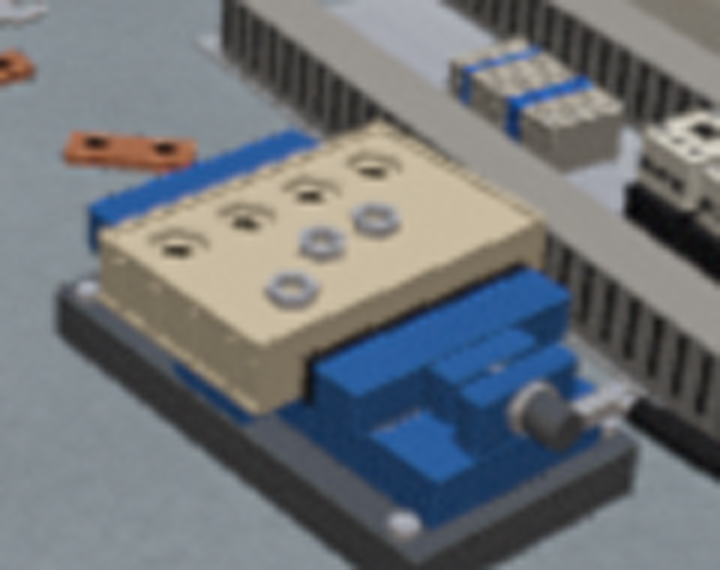

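Run:
```python
from h import *
i=np.load("pics/t1.npy"); im=i.astype(int); B,G,Rr=im[...,0],im[...,1],im[...,2]
hsv=cv2.cvtColor(i,cv2.COLOR_BGR2HSV)
# dark holes via weighted centroid around crop guesses
H=[]
for u,v in [(197,152),(220,225),(242,299),(265,375)]:
    c=np.array([u/5+190-.4,v/5+110-.4]); x0,y0=np.round(c).astype(int)
    w=np.clip(150-im[y0-4:y0+5,x0-4:x0+5].sum(2)/3,0,None); yy,xx=np.mgrid[y0-4:y0+5,x0-4:x0+5]
    H.append(((w*xx).sum()/w.sum(),(w*yy).sum()/w.sum()))
P=ray("top",H,102); print("holes",np.round(H,1).tolist(),P.round(1).tolist())
d=P[0]-P[3]; print("span",np.linalg.norm(d[:2]),"yaw of +x (deg)",np.degrees(np.arctan2(d[1],d[0])))
m=((B-Rr>60)&(B>90)).astype(np.uint8)
n,l,st,ce=cv2.connectedComponentsWithStats(m)
for k in range(1,n):
    if st[k,4]>100 and 190<ce[k][0]<320 and 100<ce[k][1]<220:
        r=cv2.minAreaRect(np.argwhere(l==k)[:,::-1].astype(np.float32)); bp=cv2.boxPoints(r); print("blue",st[k],bp.round(1).tolist(),ray("top",bp,100).round(1)[:,:2].tolist())
m=(hsv[...,2]<60).astype(np.uint8); m[:, :305]=0; m[:,330:]=0; m[:115]=0;m[140:]=0
q=np.argwhere(m)[:,::-1].astype(np.float32); r=cv2.minAreaRect(q); print("sleeve",len(q),cv2.boxPoints(r).round(1).tolist(),r)
# side-view of sleeve tbd ; copper
for nm in ("top",):
    m=((hsv[...,0]<14)&(hsv[...,1]>90)&(hsv[...,2]>80)).astype(np.uint8)
    n,l,st,ce=cv2.connectedComponentsWithStats(cv2.morphologyEx(m,cv2.MORPH_CLOSE,np.ones((5,5))))
    for k in range(1,n):
        if st[k,4]>40:
            r=cv2.minAreaRect(np.argwhere(l==k)[:,::-1].astype(np.float32)); bp=cv2.boxPoints(r); W=ray("top",bp,10)[:,:2]
            e=[W[1]-W[0],W[2]-W[1]]; e=max(e,key=np.linalg.norm)
            print("cu",st[k,4],np.round(r[0],1),W.mean(0).round(1),"L",np.linalg.norm(e).round(1),"ang",np.degrees(np.arctan2(e[1],e[0])).round(1))
# nuts
for u,v in [(307,195),(327,257),(391,313)]:
    print("nut",ray("top",[u/5+190-.4,v/5+110-.4],118).round(1))
print("hub",ray("top",[578/5+189.6,176/5+109.6],97).round(1))
```

```text
holes [[229.1, 140.2], [233.5, 154.6], [238.1, 169.5], [242.6, 184.5]] [[633.8, 78.7, 102.0], [588.4, 71.6, 102.0], [542.7, 64.4, 102.0], [497.3, 57.5, 102.0]]
span 138.16916446838127 yaw of +x (deg) 8.840322869995848
blue [ 268  127   37   50 1044] [[267.3999938964844, 129.1999969482422], [291.70001220703125, 121.0999984741211], [307.5, 168.5], [283.20001220703125, 176.60000610351562]] [[652.5, -36.2], [667.6, -110.4], [518.8, -131.7], [504.8, -59.5]]
blue [205 144  24  51 601] [[201.60000610351562, 147.10000610351562], [214.6999969482422, 143.39999389648438], [228.60000610351562, 192.0], [215.5, 195.6999969482422]] [[624.5, 160.0], [630.6, 121.3], [481.9, 99.4], [476.4, 137.0]]
sleeve 71 [[306.70001220703125, 129.10000610351562], [322.8999938964844, 123.69999694824219], [324.20001220703125, 127.5999984741211], [308.0, 133.0]] ((315.45001220703125, 128.34999084472656), (4.110960960388184, 17.076295852661133), 71.56504821777344)
cu 237 [156.5 168.5] [607.8 314.1] L 81.9 ang -37.2
cu 261 [407.9 190. ] [ 433.9 -439.3] L 101.2 ang 172.3
cu 169 [ 51.7 191.5] [579.6 637.9] L 88.1 ang -34.7
cu 538 [113.  204.4] [514.5 454.5] L 177.9 ang -175.5
cu 243 [149.9 216.4] [461.1 346.2] L 82.4 ang -155.3
cu 215 [ 14.4 289.8] [302.1 751.8] L 168.3 ang -146.2
cu 62 [  2.5 293. ] [297.  785.2] L 45.0 ang -179.6
nut [[594.   20.1 118. ]]
nut [[556.1  14.  118. ]]
nut [[518.8 -16.8 118. ]]
hub [[ 590.8 -137.8   97. ]]
```

Run:
```python
from h import *
a=np.radians(8.65); x=np.array([np.cos(a),np.sin(a),0]); y=np.array([-np.sin(a),np.cos(a),0]); O=np.array([568.5,30,0])
i=np.load("pics/s1.npy"); m=(i.max(2)<45).astype(np.uint8); m[:, :325]=0; m[:205]=0; m[:,352:]=0; m[235:]=0
n,l,st,ce=cv2.connectedComponentsWithStats(m)
for k in range(1,n):
    if st[k,4]>15: print("side dark",st[k],ce[k].round(1),cv2.boxPoints(cv2.minAreaRect(np.argwhere(l==k)[:,::-1].astype(np.float32))).round(1).tolist())
for t in np.arange(1.2,2.5,.2):
    f=lambda yy:O+x*40*np.sin(t)+y*yy+[0,0,85+40*np.cos(t)]
    Q=np.array([f(-211),f(-182),f(-240)]); print(round(t,1),Q[0].round(1),proj("top",Q).round(1).tolist(),proj("side",Q).round(1).tolist())
print("hub",proj("top",O-176*y+[0,0,85]),proj("side",O-176*y+[0,0,85]))
shot("side","s2",(305,185,365,245),10)
```

```text
side dark [330 217  18  13  88] [338.5 222.8] [[329.0, 219.60000610351562], [331.5, 215.60000610351562], [347.5, 225.60000610351562], [345.0, 229.60000610351562]]
1.2 [ 637.1 -173.    99.5] [[314.5, 128.0], [305.1, 130.7], [324.0, 125.4]] [[336.1, 217.1], [328.4, 212.4], [344.0, 222.0]]
1.4 [ 639.2 -172.7   91.8] [[313.9, 128.4], [304.5, 131.0], [323.2, 125.7]] [[336.2, 219.0], [328.6, 214.3], [344.1, 223.9]]
1.6 [ 639.8 -172.6   83.8] [[313.4, 129.2], [304.1, 131.9], [322.7, 126.6]] [[336.0, 221.2], [328.4, 216.4], [343.9, 226.1]]
1.8 [ 638.7 -172.7   75.9] [[313.1, 130.6], [303.9, 133.2], [322.4, 127.9]] [[335.4, 223.5], [327.8, 218.8], [343.2, 228.4]]
2.0 [ 636.2 -173.1   68.4] [[313.0, 132.3], [303.8, 134.9], [322.2, 129.7]] [[334.4, 225.9], [326.9, 221.1], [342.2, 230.9]]
2.2 [ 632.2 -173.7   61.5] [[313.1, 134.3], [304.0, 136.9], [322.2, 131.7]] [[333.2, 228.3], [325.7, 223.5], [341.0, 233.3]]
2.4 [ 626.9 -174.5   55.5] [[313.4, 136.6], [304.3, 139.2], [322.5, 134.0]] [[331.7, 230.7], [324.2, 225.8], [339.4, 235.7]]
hub [[306.51506756 144.57914183]] [[317.44358328 220.08316816]]
```

View pics/s2.png

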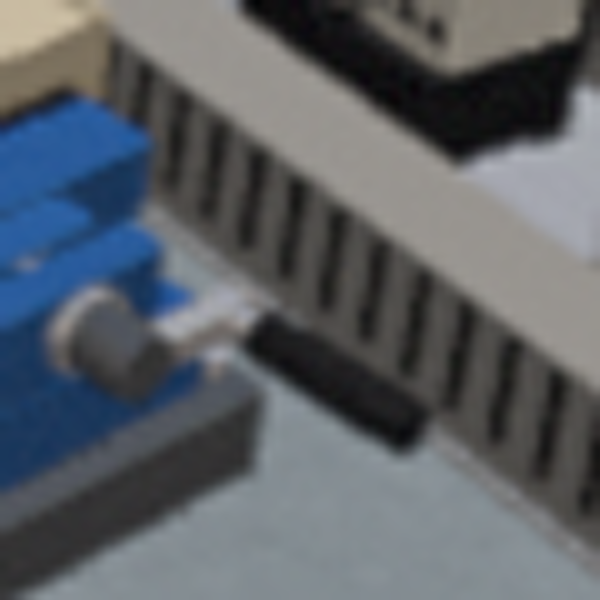

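```bash
cat >> h.py <<'E'
def tri(uvt,uvs):
    A=[];b=[]
    for n,uv in(("top",uvt),("side",uvs)):
        _,e,_=cam(n); d=ray(n,uv,0)[0]-e; d/=np.linalg.norm(d); Q=np.eye(3)-np.outer(d,d); A.append(Q); b.append(Q@e)
    p=np.linalg.lstsq(np.vstack(A),np.hstack(b),rcond=None)[0]
    return p,[(proj(n,p)[0]-uv).round(1).tolist() for n,uv in(("top",uvt),("side",uvs))]
E
python3 - <<'E'
from h import *
print(tri((315.5,128.4),(338.5,222.8)))
print("hub",tri((309,145.4),(319.3,221.8)))
# sleeve ends
print(tri((323.6,125.6),(346.3,227.6)),tri((307.4,131),(330.3,217.6)))
# holes in side: dark centroids
i=np.load("pics/s1.npy").astype(int)
T=[(229.1,140.2),(233.5,154.6),(238.1,169.5),(242.6,184.5)]
for t,(u,v) in zip(T,[(372,172),(309,195),(247,223),(177,250)]):
    x0,y0=int(u/6+225),int(v/6+150); w=np.clip(90-i[y0-3:y0+4,x0-4:x0+5].sum(2)/3,0,None); yy,xx=np.mgrid[y0-3:y0+4,x0-4:x0+5]
    s=((w*xx).sum()/w.sum(),(w*yy).sum()/w.sum()); print(np.round(s,1),ray("side",s,102).round(1),tri(t,s))
E
```

```text
(array([ 642.77483545, -179.86848659,   81.5530286 ]), [[0.0, -0.1], [-0.1, 0.0]])
hub (array([ 593.52553799, -151.85837417,   83.84626907]), [[0.2, -0.6], [-0.6, 0.2]])
(array([ 649.12356792, -205.86316519,   79.45308006]), [[0.1, -0.2], [-0.2, 0.1]]) (array([ 635.36459546, -153.25214387,   85.9247513 ]), [[-0.1, 0.2], [0.2, -0.1]])
[286.6 178. ] [[635.3  76.5 102. ]] (array([635.29363981,  78.24465306, 100.69414675]), [[0.1, -0.4], [-0.3, 0.1]])
[276.4 182. ] [[591.1  70.4 102. ]] (array([590.05437344,  71.10207285, 101.45847588]), [[0.1, -0.5], [-0.4, 0.1]])
[265.7 187. ] [[543.6  60.1 102. ]] (array([544.60564292,  63.87708624,  99.33515912]), [[0.1, -0.4], [-0.4, 0.1]])
[254. 191.] [[498.9  56.8 102. ]] (array([498.23530986,  57.18017761, 101.73038741]), [[0.1, -0.3], [-0.2, 0.1]])
```

```bash
cat >> h.py <<'E'
def go(tx=None,ty=None,tz=None,yaw=None):
    """print tool-frame shift to world target and turn about tool z so tool y lies along world yaw (deg, mod 180)"""
    s=arm.observe(); p=s['position']; M=R.from_rotvec(s['tool_rot']).as_matrix()
    t=np.array([p[k] if v is None else v for k,v in enumerate((tx,ty,tz))])
    cy=np.degrees(np.arctan2(M[1,1],M[0,1])); 
    print("t",round(s['time_s'],2),"pos",p.round(1),"toolz",M[:,2].round(3),"tool y yaw",round(cy,2),"F",s['ft_force'].round(1),"w",round(s['gripper_width'],1),"g",round(s['grip_force'],1),"j",s['joint_pos'].round(2))
    print("  shift tool",(M.T@(t-p)).round(1), "" if yaw is None else "turn z %.2f"%(-((yaw-cy+90)%180-90)))
E
python3 -c "
from h import *
go(643.5,-190,245,8.65)"
```

```text
t 0.25 pos [234.  579.5 245. ] toolz [-0. -0. -1.] tool y yaw 68.01 F [ 0.3 -0.4  0.1] w 85.8 g 0.0 j [ 1.08  0.49  1.56 -0.    1.09 -0.11]
  shift tool [-6.679e+02 -5.601e+02  3.000e-01] turn z 59.36
```

```bash
python3 -m crank '[0,0,0,0,0,6.6,0, 0,0,0,0,0,6.6,0, 0,0,0,0,0,6.6,0, 0,0,0,0,0,6.6,0, 0,0,0,0,0,6.6,0]'; python3 -m crank '[0,0,0,0,0,6.6,0, 0,0,0,0,0,6.6,0, 0,0,0,0,0,6.6,0, 0,0,0,0,0,6.6,0, 0,0,0,0,0,0,0]'
python3 -c "
from h import *
go(643.5,-190,245,8.65)"
```

```text
time_s: 0.67
position: [234.0, 579.5, 245.2]
tool_rot: [-1.458, -2.783, 0.0]
ft_force: [-0.1, -0.1, 0.5]
gripper_width: 42.8
grip_force: 0.0
time_s: 1.08
position: [234.0, 579.5, 245.2]
tool_rot: [2.055, 2.377, -0.0]
ft_force: [0.4, 0.2, 0.1]
gripper_width: 42.6
grip_force: 0.0
t 1.08 pos [234.  579.5 245.2] toolz [-0. -0. -1.] tool y yaw 8.31 F [0.4 0.2 0.1] w 42.6 g 0.0 j [1.08 0.49 1.56 0.   1.09 0.94]
  shift tool [-8.206e+02  2.940e+02  3.000e-01] turn z -0.34
```

```bash
for k in 1 2 3 4; do python3 -m crank '[-34.2,12.25,0,0,0,0,0, -34.2,12.25,0,0,0,0,0, -34.2,12.25,0,0,0,0,0, -34.2,12.25,0,0,0,0,0, -34.2,12.25,0,0,0,0,0]' | sed -n 2p; done;  python3 -m crank '[-34.2,12.25,0,0,0,0,0, -34.2,12.25,0,0,0,0,0, -34.2,12.25,0,0,0,0,0, -34.2,12.25,0,0,0,-0.34,0, 0,0,0,0,0,0,0]'
python3 -c "
from h import *
go(643.5,-190,81.5,8.65)"
```

```text
position: [320.6, 418.1, 245.3]
position: [406.8, 258.1, 245.5]
position: [493.0, 98.1, 245.5]
position: [579.2, -61.9, 245.4]
time_s: 3.17
position: [649.3, -193.3, 244.4]
tool_rot: [2.039, 2.388, -0.001]
ft_force: [0.4, 0.7, 0.0]
gripper_width: 42.8
grip_force: 0.0
t 3.17 pos [ 649.3 -193.3  244.4] toolz [ 0.001 -0.001 -1.   ] tool y yaw 9.01 F [0.4 0.7 0. ] w 42.8 g 0.0 j [-0.39  0.57  1.42 -0.    1.15 -0.54]
  shift tool [  4.4  -5.3 162.9] turn z 0.36
```

```bash
python3 -m crank '[0,0,30,0,0,0,0, 0,0,30,0,0,0,0, 0,0,0,0,0,0,0]' | sed -n 2p; python3 -c "
from h import *
go(643.5,-190,81.5,8.65)
shot('side','s3',(285,130,385,250),5)"
```

```text
position: [645.4, -187.3, 179.8]
t 3.42 pos [ 645.4 -187.3  179.8] toolz [-0.008  0.003 -1.   ] tool y yaw 9.13 F [-0.8 -0.  -1.2] w 42.9 g 0.0 j [-0.38  0.62  1.5   0.    1.03 -0.54]
  shift tool [-2.8 -1.6 98.3] turn z 0.48
```

View pics/s3.png

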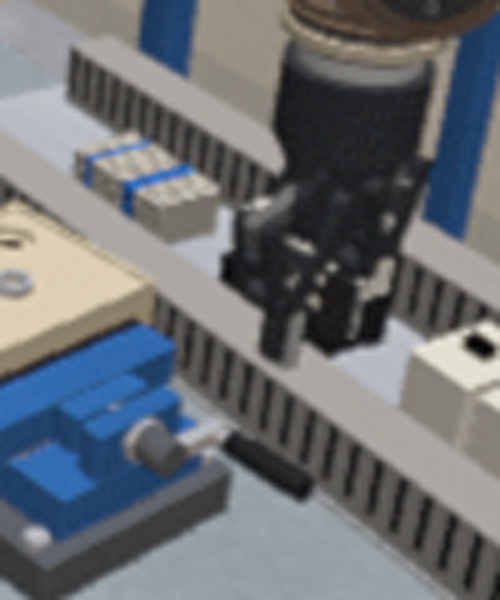

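Run:
```python
from h import *
i=np.load("pics/t1.npy")
print(ray("top",[314,112],0).round(), ray("top",[314,112],60).round())
print(i[95:135,314].max(1))
# duct base line in side (grey strip under wall): pixel approx (285+330/5,130+500/5)
print(ray("side",[351,231],0).round(), ray("side",[285+250/5,130+355/5],60).round(),ray("side",[285+250/5,130+320/5],60).round())
go(643.5,-190,90,8.65)
```

```text
[[ 729. -203.    0.]] [[ 704. -189.   60.]]
[178 179 178 178 178 177 178 176 154  79  40  31  34  40  68 118 149 145
 158 161 161 164 162 160 159 159 159 158 157 157 141  92  48  43  43  38
  53 112 152 156]
[[ 732. -153.    0.]] [[733. -63.  60.]] [[761. -30.  60.]]
t 3.47 pos [ 646.5 -187.5  182.8] toolz [-0.005  0.002 -1.   ] tool y yaw 9.11 F [-0.2 -0.1  0.9] w 42.8 g 0.0 j [-0.38  0.62  1.49  0.    1.03 -0.54]
  shift tool [-2.3 -2.9 92.8] turn z 0.46
```

```bash
python3 -m crank '[0,-1.5,25,0,0,0.4,0, -1,-1.5,25,0,0,0,0, -1.5,0,25,0,0,0,0, 0,0,20,0,0,0,0, 0,0,5,0,0,0,0]' | sed -n 2p;python3 -m crank '[0,0,0,0,0,0,0, 0,0,0,0,0,0,0]'; python3 -c "
from h import *
go(643,-190,81.5,8.65)
shot('side','s4',(305,180,365,240),8)"
```

```text
position: [644.7, -190.6, 84.1]
time_s: 4.05
position: [645.9, -191.0, 87.2]
tool_rot: [2.047, 2.38, 0.001]
ft_force: [0.2, -0.2, -1.1]
gripper_width: 42.7
grip_force: 0.0
t 4.05 pos [ 645.9 -191.    87.2] toolz [ 0.002 -0.001 -1.   ] tool y yaw 8.61 F [ 0.2 -0.2 -1.1] w 42.7 g 0.0 j [-0.39  0.73  1.57  0.    0.84 -0.54]
  shift tool [ 1.5 -2.7  5.7] turn z -0.04
```

View pics/s4.png

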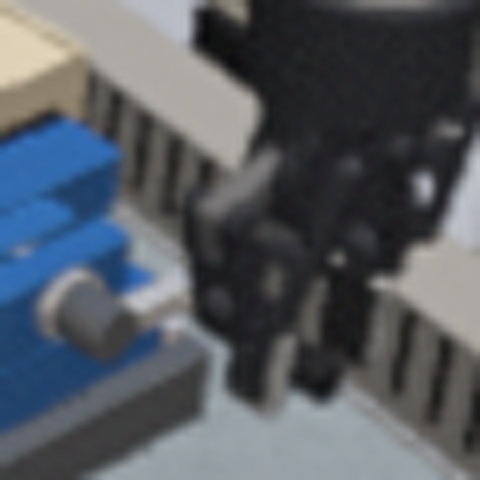

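```bash
python3 -m crank '[0,-3,5,0,0,0,0, 0,0,0,0,0,0,-0.3, 0,0,0,0,0,0,-0.6, 0,0,0,0,0,0,-1, 0,0,0,0,0,0,-1]' ;python3 -m crank '[0,0,0,0,0,0,-1, 0,0,0,0,0,0,-1, 0,0,0,0,0,0,-1]'; python3 -c "
from h import *
go(643,-190,81.5,8.65)"
```

```text
time_s: 4.52
position: [642.3, -191.4, 80.8]
tool_rot: [2.049, 2.38, 0.001]
ft_force: [-0.4, 1.0, 4.6]
gripper_width: 15.9
grip_force: 58.5
time_s: 4.77
position: [642.2, -191.4, 80.5]
tool_rot: [2.049, 2.38, 0.001]
ft_force: [0.8, 1.8, 2.8]
gripper_width: 15.9
grip_force: 58.5
t 4.77 pos [ 642.2 -191.4   80.5] toolz [ 0.001 -0.    -1.   ] tool y yaw 8.55 F [0.8 1.8 2.8] w 15.9 g 58.5 j [-0.39  0.74  1.58  0.    0.83 -0.54]
  shift tool [ 1.2  1.  -1. ] turn z -0.10
```

```bash
python3 -c "
import numpy as np
t=np.radians(np.arange(95,460,20));
for k in range(18): print(np.degrees(t[k+1]).round(),(40*(np.sin(t[k+1])-np.sin(t[k]))).round(1),(-40*(np.cos(t[k+1])-np.cos(t[k]))).round(1))"
```

```text
115.0 -3.6 13.4
135.0 -8.0 11.4
155.0 -11.4 8.0
175.0 -13.4 3.6
195.0 -13.8 -1.2
215.0 -12.6 -5.9
235.0 -9.8 -9.8
255.0 -5.9 -12.6
275.0 -1.2 -13.8
295.0 3.6 -13.4
315.0 8.0 -11.4
335.0 11.4 -8.0
355.0 13.4 -3.6
375.0 13.8 1.2
395.0 12.6 5.9
415.0 9.8 9.8
435.0 5.9 12.6
455.0 1.2 13.8
```

```bash
python3 -m crank '[0,-3.6,13.4,0,0,0,-1, 0,-8,11.4,0,0,0,-1]'|sed -n '2p;4p';python3 -m crank '[0,-11.4,8,0,0,0,-1, 0,-13.4,3.6,0,0,0,-1]'|sed -n '2p;4p'; python3 -m crank '[0,0,0,0,0,0,-1]'; python3 -c "
from h import *
go(643,-190,81.5,8.65)"
```

```text
position: [632.6, -192.9, 55.9]
ft_force: [7.8, 3.5, 0.3]
position: [606.7, -196.6, 42.1]
ft_force: [5.3, 2.3, -4.7]
time_s: 5.18
position: [604.2, -197.0, 42.2]
tool_rot: [-2.048, -2.379, 0.002]
ft_force: [-3.7, -4.1, -14.3]
gripper_width: 16.2
grip_force: 58.8
t 5.18 pos [ 604.2 -197.    42.2] toolz [-0.003  0.001 -1.   ] tool y yaw 8.54 F [ -3.7  -4.1 -14.3] w 16.2 g 58.8 j [-0.42  0.75  1.69 -0.    0.7  -0.57]
  shift tool [  1.2  39.3 -39.4] turn z -0.11
```

```bash
f(){ sed -n '2p;4p'; }
python3 -m crank '[0,-13.8,-1.2,0,0,0,-1, 0,-12.6,-5.9,0,0,0,-1, 0,-9.8,-9.8,0,0,0,-1]'|f
python3 -m crank '[0,-5.9,-12.6,0,0,0,-1, 0,-1.2,-13.8,0,0,0,-1, 0,3.6,-13.4,0,0,0,-1]'|f
python3 -m crank '[0,8,-11.4,0,0,0,-1, 0,11.4,-8,0,0,0,-1, 0,13.4,-3.6,0,0,0,-1]'|f
python3 -m crank '[0,13.8,1.2,0,0,0,-1, 0,12.6,5.9,0,0,0,-1, 0,9.8,9.8,0,0,0,-1]'|f
python3 -m crank '[0,5.9,12.6,0,0,0,-1, 0,1.2,13.8,0,0,0,-1, 0,0,0,0,0,0,-1]'|f
python3 -c "
from h import *
go(643,-190,81.5,8.65)
shot('top','t2',(190,110,345,215),4)"
```

```text
position: [569.4, -202.0, 59.8]
ft_force: [6.5, 4.0, -3.1]
position: [567.6, -202.2, 102.2]
ft_force: [22.6, 12.4, -21.8]
position: [598.9, -197.3, 122.8]
ft_force: [-1.6, -4.6, -35.4]
position: [633.9, -192.4, 107.1]
ft_force: [-12.1, -2.9, -3.6]
position: [642.1, -191.3, 79.4]
ft_force: [2.9, -0.3, -5.4]
t 6.43 pos [ 642.1 -191.3   79.4] toolz [-0.001  0.    -1.   ] tool y yaw 8.56 F [ 2.9 -0.3 -5.4] w 15.7 g 64.5 j [-0.39  0.74  1.58 -0.    0.83 -0.54]
  shift tool [ 1.2  1.1 -2.1] turn z -0.09
```

View pics/t2.png

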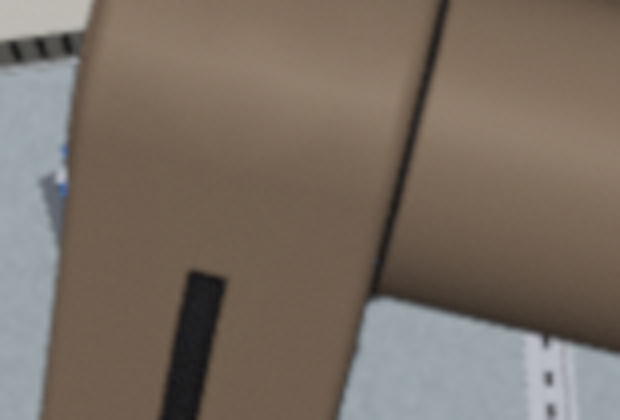

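```bash
f(){ sed -n '2p;4p'; }
cat >> h.py <<'E'
def holes_side(name):
    i=imaging.snapshot("side")[:,:,::-1].copy(); np.save(f"pics/{name}.npy",i)
    hs=[]
    for x0,y0 in [(287,178),(276,182),(266,187),(254,191)]:
        for _ in range(3):
            w=np.clip(95-i[y0-3:y0+4,x0-5:x0+6].astype(float).sum(2)/3,0,None); yy,xx=np.mgrid[y0-3:y0+4,x0-5:x0+6]
            c=((w*xx).sum()/max(w.sum(),1),(w*yy).sum()/max(w.sum(),1)); x0,y0=np.round(c).astype(int)
        hs.append(c)
    print("holes side",np.round(hs,2).tolist(),"world",ray("side",hs,102)[:,:2].mean(0).round(2)); return np.array(hs)
E
python3 -c "
from h import *
holes_side('sa')"
python3 -m crank '[0,-2.6,15,0,0,0,-1, 0,-8,11.4,0,0,0,-1, 0,-11.4,8,0,0,0,-1, 0,-13.4,3.6,0,0,0,-1]'|f
python3 -m crank '[0,-13.8,-1.2,0,0,0,-1, 0,-12.6,-5.9,0,0,0,-1, 0,-9.8,-9.8,0,0,0,-1]'|f
python3 -m crank '[0,-5.9,-12.6,0,0,0,-1, 0,-1.2,-13.8,0,0,0,-1, 0,3.6,-13.4,0,0,0,-1]'|f
python3 -m crank '[0,8,-11.4,0,0,0,-1, 0,11.4,-8,0,0,0,-1, 0,13.4,-3.6,0,0,0,-1]'|f
python3 -m crank '[0,13.8,1.2,0,0,0,-1, 0,12.6,5.9,0,0,0,-1, 0,9.8,9.8,0,0,0,-1]'|f
python3 -m crank '[0,5.9,12.6,0,0,0,-1, 0,1.2,13.8,0,0,0,-1]'|f
python3 -c "
from h import *
go(643,-190,81.5,8.65)
holes_side('sb')"
```

```text
holes side [[287.0, 178.0], [276.45, 182.0], [265.76, 187.0], [254.01, 191.0]] world [567.56  65.75]
position: [608.0, -196.5, 42.5]
ft_force: [7.4, 3.0, -10.4]
position: [569.9, -202.0, 59.3]
ft_force: [4.3, 3.2, -4.9]
position: [567.4, -202.3, 101.2]
ft_force: [12.1, 7.8, -13.2]
position: [599.8, -197.2, 122.7]
ft_force: [-1.5, -3.5, -31.6]
position: [634.7, -192.3, 106.2]
ft_force: [-15.2, -2.5, -5.8]
position: [642.6, -191.2, 80.3]
ft_force: [-13.3, -0.9, 6.0]
t 8.03 pos [ 642.6 -191.2   80.3] toolz [-0.002 -0.    -1.   ] tool y yaw 8.59 F [-13.3  -0.9   6. ] w 15.8 g 65.8 j [-0.39  0.74  1.58 -0.    0.83 -0.54]
  shift tool [ 1.1  0.5 -1.2] turn z -0.06Traceback (most recent call last):
  File "<string>", line 4, in <module>
    holes_side('sb')
    ~~~~~~~~~~^^^^^^
  File "h.py", line 35, in holes_side
    c=((w*xx).sum()/max(w.sum(),1),(w*yy).sum()/max(w.sum(),1)); x0,y0=np.round(c).astype(int)
        ~^~~
ValueError: operands could not be broadcast together with shapes (0,0) (7,11)
```

```bash
cat >> h.py <<'E'
def bshift(name,new=True):
    if new: np.save(f"pics/{name}.npy",imaging.snapshot("side")[:,:,::-1].copy())
    a=cv2.cvtColor(np.load("pics/s1.npy"),cv2.COLOR_BGR2GRAY); b=cv2.cvtColor(np.load(f"pics/{name}.npy"),cv2.COLOR_BGR2GRAY)
    best=None
    t=a[172:196,246:294].astype(np.float32); W=np.eye(2,3,dtype=np.float32); W[:,2]=(246,172)
    for k in np.arange(0,12,2.):
        W=np.eye(2,3,dtype=np.float32); d=proj("side",[[565.5-.15*k,68+.99*k,105]])[0]-proj("side",[[565.5,68,105]])[0]; W[:,2]=(246+d[0],172+d[1])
        try: c,W=cv2.findTransformECC(t,b.astype(np.float32),W,cv2.MOTION_TRANSLATION,(3,100,1e-5))
        except cv2.error: continue
        if best is None or c>best[0]: best=(c,W[:,2].copy())
    d=best[1]-(246,172); p0=proj("side",[[565.5,68,105]])[0]
    print(name,"ecc %.3f"%best[0],"px",d.round(2),"mm",(ray("side",p0+d,105)-ray("side",p0,105))[0,:2].round(2));
E
python3 -c "
from h import *
bshift('sa',0);bshift('sb',0)
i=np.load('pics/sb.npy');cv2.imwrite('pics/sb.png',cv2.resize(i[130:250,225:385],None,fx=4,fy=4))"
```

```text
sa ecc 0.995 px [0.01 0.06] mm [-0.17 -0.34]
sb ecc 0.988 px [-0.45 -0.44] mm [0.17 3.07]
```

View pics/sb.png

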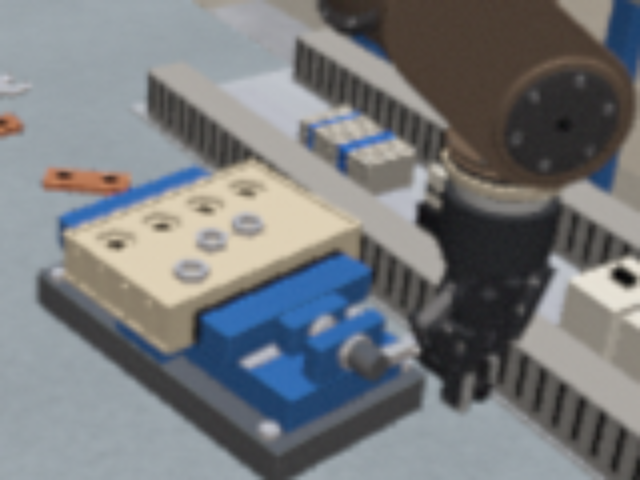

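```bash
f(){ sed -n '2p;4p'; }
python3 -m crank '[0,-4.1,14.4,0,0,0,-1, 0,-8,11.9,0,0,0,-1, 0,-11.4,8,0,0,0,-1, 0,-13.4,3.6,0,0,0,-1]'|f
python3 -m crank '[0,-13.8,-1.2,0,0,0,-1, 0,-12.6,-5.9,0,0,0,-1, 0,-9.8,-9.8,0,0,0,-1]'|f
python3 -c "
from h import *
bshift('sc')"
python3 -m crank '[0,-5.9,-12.6,0,0,0,-1, 0,-1.2,-13.8,0,0,0,-1, 0,3.6,-13.4,0,0,0,-1]'|f
python3 -m crank '[0,8,-11.4,0,0,0,-1, 0,11.4,-8,0,0,0,-1, 0,13.4,-3.6,0,0,0,-1]'|f
python3 -m crank '[0,13.8,1.2,0,0,0,-1, 0,12.6,5.9,0,0,0,-1, 0,9.8,9.8,0,0,0,-1]'|f
python3 -m crank '[0,5.9,12.6,0,0,0,-1, 0,1.2,13.8,0,0,0,-1]'|f
python3 -c "
from h import *
go(643,-190,81.5,8.65)
bshift('sd')"
```

```text
position: [607.7, -196.5, 42.3]
ft_force: [4.8, 5.2, -2.9]
position: [570.2, -202.0, 58.9]
ft_force: [6.1, 5.1, -3.3]
sc ecc 0.984 px [-0.88 -0.62] mm [-0.43  4.71]
position: [566.7, -202.4, 99.2]
ft_force: [6.6, 6.7, -11.3]
position: [599.5, -197.5, 122.2]
ft_force: [-3.7, -0.1, -17.4]
position: [635.2, -192.3, 105.2]
ft_force: [-12.0, -1.5, -2.7]
position: [642.5, -191.2, 78.7]
ft_force: [-13.3, -0.3, 5.8]
t 9.63 pos [ 642.5 -191.2   78.7] toolz [-0.001 -0.    -1.   ] tool y yaw 8.6 F [-13.3  -0.3   5.8] w 15.6 g 65.8 j [-0.39  0.74  1.58 -0.    0.83 -0.54]
  shift tool [ 1.1  0.6 -2.8] turn z -0.05
sd ecc 0.974 px [-1.4  -0.99] mm [-0.72  7.52]
```

```bash
f(){ sed -n '4p'; }; s(){ python3 -c "
from h import *
bshift('$1')"; }
python3 -m crank '[0,-4.1,13.4,0,0,0,-1, 0,-8,11.4,0,0,0,-1]'|f; s e1
python3 -m crank '[0,-11.4,8,0,0,0,-1, 0,-13.4,3.6,0,0,0,-1]'|f; s e2
python3 -m crank '[0,-13.8,-1.2,0,0,0,-1, 0,-12.6,-5.9,0,0,0,-1]'|f; s e3
python3 -m crank '[0,-9.8,-9.8,0,0,0,-1, 0,-5.9,-12.6,0,0,0,-1]'|f; s e4
```

```text
ft_force: [-1.5, 4.9, 9.1]
e1 ecc 0.973 px [-1.47 -1.05] mm [-0.68  7.98]
ft_force: [4.8, 6.5, 1.1]
e2 ecc 0.970 px [-1.58 -1.1 ] mm [-0.85  8.4 ]
ft_force: [6.6, 6.5, -0.8]
e3 ecc 0.969 px [-1.64 -1.17] mm [-0.77  8.89]
ft_force: [9.4, 8.1, -5.6]
e4 ecc 0.968 px [-1.7  -1.21] mm [-0.82  9.19]
```

```bash
f(){ sed -n '2p;4p'; }; s(){ python3 -c "
from h import *
bshift('$1');bshift('$1')"; }
python3 -m crank '[0,-1.2,-13.8,0,0,0,-1, 0,3.6,-13.4,0,0,0,-1, 0,0,0,0,0,0,-1]'|f; s f1
python3 -m crank '[0,8,-11.4,0,0,0,-1, 0,11.4,-8,0,0,0,-1, 0,0,0,0,0,0,-1]'|f; s f2
```

```text
position: [568.0, -202.3, 100.8]
ft_force: [-1.0, 5.8, 2.4]
f1 ecc 0.968 px [-1.69 -1.2 ] mm [-0.81  9.13]
f1 ecc 0.968 px [-1.69 -1.21] mm [-0.78  9.18]
position: [587.2, -199.5, 118.6]
ft_force: [-0.1, 3.9, -0.9]
f2 ecc 0.968 px [-1.68 -1.21] mm [-0.77  9.14]
f2 ecc 0.968 px [-1.7  -1.18] mm [-0.92  9.02]
```

```bash
f(){ sed -n '2p;4,5p'; }
python3 -m crank '[0,0,0,0,0,0,-0.6, 0,0,0,0,0,0,-0.2, 0,0,0,0,0,0,0.1, 0,0,0,0,0,0,0.1]'|f
python3 -m crank '[0,0,-15,0,0,0,0.1, 0,0,-25,0,0,0,0.1, 0,0,-30,0,0,0,0, 0,0,-30,0,0,0,0, 0,0,-20,0,0,0,0]'|f
python3 -m crank '[-20,-35,0,0,0,0,-1, -20,-35,0,0,0,0,-1, -20,-35,0,0,0,0,-1, -20,-35,0,0,0,0,-1, 0,0,0,0,0,0,-1]'|f
python3 -c "
from h import *
go(565,68,200,98.65)
shot('top','t3',(190,110,345,215),5)"
```

```text
position: [585.9, -200.2, 117.1]
ft_force: [0.1, 0.4, 0.4]
gripper_width: 46.8
position: [586.3, -200.3, 239.7]
ft_force: [-0.2, -0.2, -0.8]
gripper_width: 42.8
position: [455.1, -303.0, 237.1]
ft_force: [0.9, -0.2, -0.2]
gripper_width: -0.1
t 12.42 pos [ 455.1 -303.   237.1] toolz [-0.001 -0.001 -1.   ] tool y yaw 8.32 F [ 0.9 -0.2 -0.2] w -0.1 g 0.0 j [-0.71  0.39  1.76 -0.    0.99 -0.85]
  shift tool [351.2 162.5  36.7] turn z 89.67
```

View pics/t3.png

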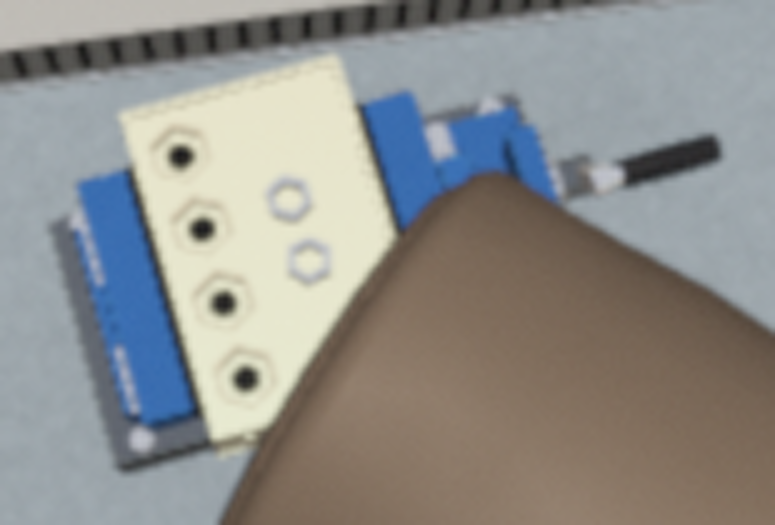

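```bash
cat >> h.py <<'E'
def holes_top(i,guess):
    H=[]
    for x0,y0 in guess:
        x0,y0=int(round(x0)),int(round(y0))
        w=np.clip(150-i[y0-4:y0+5,x0-4:x0+5].astype(float).sum(2)/3,0,None); yy,xx=np.mgrid[y0-4:y0+5,x0-4:x0+5]
        H.append(((w*xx).sum()/w.sum(),(w*yy).sum()/w.sum()))
    return np.array(H)
def nuts(n,i,z=114,box=None):
    hsv=cv2.cvtColor(i,cv2.COLOR_BGR2HSV); bd=((hsv[...,0]>12)&(hsv[...,0]<35)&(hsv[...,1]>25)&(hsv[...,2]>100)).astype(np.uint8)
    k,l,st,ce=cv2.connectedComponentsWithStats(bd); cx,cy=proj(n,[[568,38,110]])[0]
    c=[j for j in range(1,k) if st[j,4]>600 and abs(ce[j][0]-cx)<40 and abs(ce[j][1]-cy)<40][0]
    m=(l==c).astype(np.uint8); ct,_=cv2.findContours(m,cv2.RETR_EXTERNAL,2); f=cv2.drawContours(np.zeros_like(m),[cv2.convexHull(np.vstack(ct))],-1,1,-1)
    f=cv2.erode(f,np.ones((3,3))); g=(f&(hsv[...,1]<38)).astype(np.uint8); g=cv2.morphologyEx(g,cv2.MORPH_CLOSE,np.ones((3,3)))
    k,l,st,ce=cv2.connectedComponentsWithStats(g)
    return [(st[j,4],ce[j].round(1).tolist(),ray(n,ce[j],z)[0].round(1)[:2].tolist()) for j in range(1,k) if st[j,4]>12]
E
python3 - <<'E'
from h import *
i=np.load("pics/t3.npy")
H=holes_top(i,[(u/5+189.6,v/5+109.6) for u,v in [(180,155),(202,229),(223,302),(246,378)]])
P=ray("top",H,102); print(P.round(1).tolist()); d=P[0]-P[3]; print(np.degrees(np.arctan2(d[1],d[0])),P.mean(0))
print("top",nuts("top",i)); 
s=imaging.snapshot("side")[:,:,::-1].copy(); np.save("pics/s5.npy",s); print("side",nuts("side",s))
print("t1",nuts("top",np.load("pics/t1.npy")),nuts("side",np.load("pics/s1.npy")))
E
```

```text
[[633.1, 88.6, 102.0], [587.6, 81.8, 102.0], [542.1, 75.3, 102.0], [496.6, 68.7, 102.0]]
8.315113433952801 [564.84564775  78.6145727  102.        ]Traceback (most recent call last):
  File "<stdin>", line 5, in <module>
  File "h.py", line 60, in nuts
    c=[j for j in range(1,k) if st[j,4]>600 and abs(ce[j][0]-cx)<40 and abs(ce[j][1]-cy)<40][0]
      ~~~~~~~~~~~~~~~~~~~~~~~~~~~~~~~~~~~~~~~~~~~~~~~~~~~~~~~~~~~~~~~~~~~~~~~~~~~~~~~~~~~~~~^^^
IndexError: list index out of range
```

Run:
```python
from h import *
for n,f,pts in(("top","t3",[(248,149.8),(251.8,162.4)]),("side","s5",[])):
    i=np.load(f"pics/{f}.npy"); hsv=cv2.cvtColor(i,cv2.COLOR_BGR2HSV)
    for u,v in pts: print(hsv[int(v),int(u)-8:int(u)+9].tolist())
i=np.load("pics/s5.npy"); hsv=cv2.cvtColor(i,cv2.COLOR_BGR2HSV)
x,y=proj("side",[[556,22,114]])[0]; print(x,y,hsv[int(y),int(x)-12:int(x)+13].tolist())
```

```text
[[28, 29, 231], [28, 29, 230], [29, 28, 222], [30, 11, 202], [45, 3, 193], [28, 21, 214], [29, 28, 228], [28, 29, 231], [28, 29, 230], [28, 28, 227], [30, 15, 208], [45, 3, 197], [28, 20, 218], [28, 29, 230], [28, 30, 231], [28, 30, 231], [28, 30, 231]]
[[29, 29, 231], [29, 29, 231], [29, 29, 231], [30, 27, 229], [30, 15, 215], [45, 5, 206], [30, 19, 219], [29, 28, 230], [29, 29, 231], [29, 28, 231], [29, 27, 229], [30, 14, 215], [38, 5, 205], [28, 20, 220], [29, 28, 230], [29, 28, 231], [30, 28, 231]]Traceback (most recent call last):
  File "<stdin>", line 3, in <module>
    fid = stack.enter_context(open(os.fspath(file), "rb"))
                              ~~~~^^^^^^^^^^^^^^^^^^^^^^^
FileNotFoundError: [Errno 2] No such file or directory: 'pics/s5.npy'
```

```bash
cat >> h.py <<'E'
A=np.radians(8.45); X=np.array([np.cos(A),np.sin(A),0]); Y=np.array([-np.sin(A),np.cos(A),0])
BC=np.array([565.3,78.4,110])-38*Y   # board centre at face
def loc(p): d=np.asarray(p)[...,:2]-BC[:2]; return np.c_[d@X[:2],d@Y[:2]].round(1)
def nuts(n,i,z=118,y1=62):
    hsv=cv2.cvtColor(i,cv2.COLOR_BGR2HSV).astype(int)
    q=np.array([BC+a*X+b*Y for a,b in((-92,-57),(92,-57),(92,y1),(-92,y1))])
    f=cv2.fillPoly(np.zeros(i.shape[:2],np.uint8),[proj(n,q).round().astype(np.int32)],1)
    ms=np.median(hsv[...,1][f>0]); mv=np.median(hsv[...,2][f>0])
    g=(f&(hsv[...,1]<.72*ms)&(hsv[...,2]>.4*mv)).astype(np.uint8); g=cv2.morphologyEx(g,cv2.MORPH_CLOSE,np.ones((3,3)))
    k,l,st,ce=cv2.connectedComponentsWithStats(g)
    for j in range(1,k):
        if st[j,4]>10: bc=st[j,:2]+(st[j,2:4]-1)/2; print(n,"area",st[j,4],"wh",st[j,2:4],"px",bc,"board xy",loc(ray(n,bc,z))[0])
E
python3 - <<'E'
from h import *
print(loc(np.array([[633.1, 88.6], [587.6, 81.8], [542.1, 75.3], [496.6, 68.7]])+[.5,-.2]))
nuts("top",np.load("pics/t3.npy")); s=imaging.snapshot("side")[:,:,::-1].copy(); np.save("pics/s5.npy",s); nuts("side",s,114)
E
```

```text
[[ 69.   37.9]
 [ 23.   37.8]
 [-22.9  38.1]
 [-68.9  38.2]]
top area 62 wh [10  9] px [247.5 149. ] board xy [ 21.5 -14. ]
top area 61 wh [10 10] px [251.5 161.5] board xy [-17.2 -14.5]
side area 143 wh [23 18] px [278.  190.5] board xy [-19.7 -30.9]
```

```bash
cat >> h.py <<'E'
def W(a,b): return (BC+a*X+b*Y)[:2].round(1)
E
for k in 1 2; do python3 -m crank '[0,0,0,0,0,7.04,-1, 0,0,0,0,0,7.04,-1, 0,0,0,0,0,7.04,-1, 0,0,0,0,0,7.04,-1, 0,0,0,0,0,7.04,-1]' >/dev/null; done; python3 -m crank '[0,0,0,0,0,7.04,-1, 0,0,0,0,0,7.04,-1, 0,0,0,0,0,7.04,-1, 0,0,0,0,0,0,-1]' | sed -n 3p
python3 -c "
from h import *
p=W(21.5,-51); print(p); go(*p,180,96.8)"
```

```text
tool_rot: [-3.136, -0.186, -0.0]
[599.6  -6.5]
t 13.68 pos [ 460.4 -299.   236.8] toolz [ 0.  0. -1.] tool y yaw -83.21 F [ 0.1 -0.8  0.6] w 0.2 g 0.0 j [-0.7   0.39  1.76  0.    0.99  0.76]
  shift tool [ 172.8 -274.    56.8] turn z -0.01
```

```bash
python3 -m crank '[19.2,-30.4,3,0,0,0,-1, 19.2,-30.4,3,0,0,0,-1, 19.2,-30.4,3,0,0,0,-1, 19.2,-30.4,3,0,0,0,-1, 19.2,-30.4,3,0,0,0,-1]' >/dev/null;  python3 -m crank '[19.2,-30.4,3,0,0,0,-1, 19.2,-30.4,3,0,0,0,-1, 19.2,-30.4,3,0,0,0,-1, 19.2,-30.4,3,0,0,0,-1, 0,0,15,0,0,0,-1]' >/dev/null; python3 -m crank '[0,0,0,0,0,0,-1, 0,0,0,0,0,0,-1]'|sed -n 2p
python3 -c "
from h import *
p=W(21.5,-51); print(p); go(*p,128.5,96.8); shot('side','s6',(235,140,345,230),5)"
```

```text
position: [597.2, -6.3, 194.3]
[599.6  -6.5]
t 14.68 pos [597.2  -6.3 194.3] toolz [-0.002  0.    -1.   ] tool y yaw -82.73 F [-0.   0.5  0.3] w -0.2 g 0.0 j [-0.12  0.51  1.69 -0.    0.95  1.32]
  shift tool [ 2.4  0.5 65.8] turn z 0.47
```

View pics/s6.png

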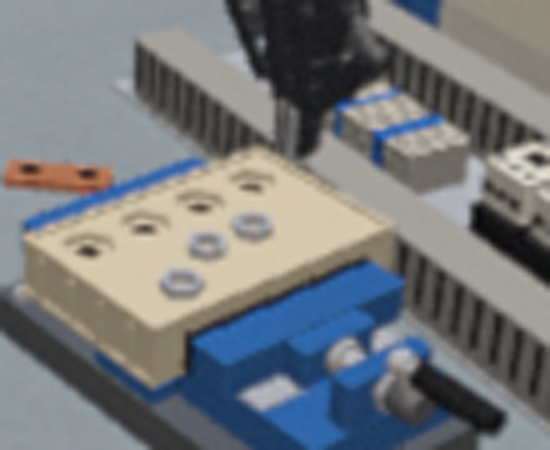

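```bash
python3 -c "
from h import *
for u,v in[(182,283),(208,243),(252,227)]: print(loc(ray('side',[u/5+234.6,v/5+139.6],115)))
for u,v in [(89,247),(144,227),(200,205),(253,183)]: print('hole',loc(ray('side',[u/5+234.6,v/5+139.6],102)))"
python3 -m crank '[2.4,0.5,20,0,0,0.4,-1, 0,0,20,0,0,0,-1, 0,0,15,0,0,0,-1, 0,0,10.5,0,0,0,-1, 0,0,0,0,0,0,-1]'|sed -n '2p;4p'
python3 -c "
from h import *
p=W(21.5,-51); print(p); go(*p,128.5,96.8)"
```

```text
[[-59.2 -43.9]]
[[-16.3 -18.4]]
[[ 18.8 -20.5]]
hole [[-65.7  39. ]]
hole [[-22.1  37.1]]
hole [[25.4 36.8]]
hole [[73.4 37.7]]
position: [599.2, -8.0, 128.1]
ft_force: [-0.9, -0.5, -0.3]
[599.6  -6.5]
t 15.15 pos [599.2  -8.  128.1] toolz [-0.002  0.    -1.   ] tool y yaw -83.39 F [-0.9 -0.5 -0.3] w -0.2 g 0.0 j [-0.12  0.59  1.74  0.    0.81  1.33]
  shift tool [ 0.5 -1.4 -0.4] turn z -0.19
```

```bash
python3 -m crank '[0.3,-8,0,0,0,0,-1, 0,-8,0,0,0,0,-1, 0,-8,2,0,0,0,-1, 0,-8,0,0,0,0,-1, 0,-8,0,0,0,0,-1]'|sed -n '2p;4p';python3 -m crank '[0,-8,0,0,0,0,-1, 0,-8,0,0,0,0,-1, 0,0,0,0,0,0,-1]'|sed -n '2p;4p'
python3 -c "
from h import *
p=W(23,38); go(*p,126.5,96.8); print(loc(arm.observe()['position']))
s=imaging.snapshot('side')[:,:,::-1].copy(); np.save('pics/s7.npy',s); nuts('side',s,115); print(proj('side',[np.r_[W(23,20),115]]))
a=np.load('pics/s6.npy').astype(int); d=np.abs(s.astype(int)-a).sum(2); print((d[175:200,255:305]//40).tolist() if 0 else '')"
```

```text
position: [595.5, 33.7, 127.9]
ft_force: [0.2, -1.1, -0.2]
position: [593.5, 50.1, 127.5]
ft_force: [0.1, -0.7, -0.1]
t 15.82 pos [593.5  50.1 127.5] toolz [ 0.  0. -1.] tool y yaw -83.29 F [ 0.1 -0.7 -0.1] w 0.2 g 0.0 j [-0.03  0.59  1.75  0.    0.8   1.43]
  shift tool [ -1.6 -32.1   1. ] turn z -0.09
[[23.7  5.8]]
side area 60 wh [ 9 11] px [277. 177.] board xy [32.1 33.3]
side area 94 wh [14 14] px [273.5 192.5] board xy [-39.5 -32.5]
[[277.57750471 179.45896899]]
```

```bash
python3 -c "
from h import *
i=np.load('pics/s7.npy'); cv2.imwrite('pics/s7.png',cv2.resize(i[145:215,235:325],None,fx=8,fy=8,interpolation=cv2.INTER_CUBIC))"
```

```text
(no output)
```

View pics/s7.png

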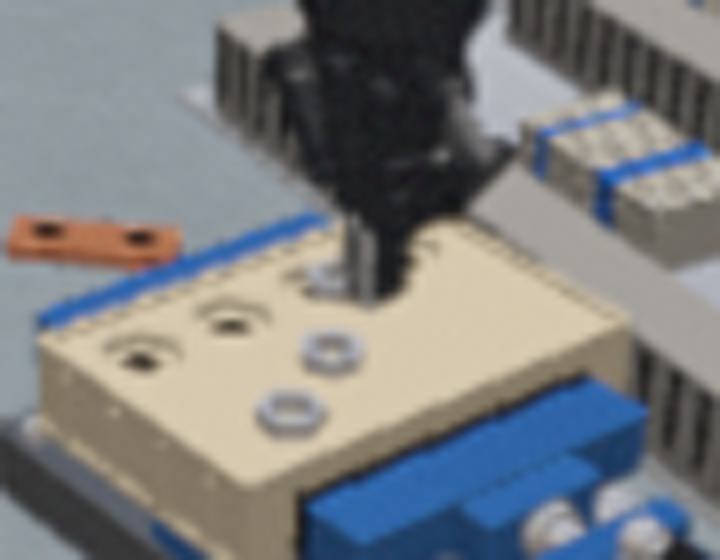

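```bash
python3 -c "
from h import *
print(loc(ray('side',[325/8+234.5,277/8+144.5],115)))"
python3 -m crank '[-0.3,-4,0.5,0,0,0,-1, -0.3,-4,0,0,0,0,-1, 0,-3,0,0,0,0,-1, 0,0,0,0,0,0,-1]'|sed -n '2p;4p'
python3 -c "
from h import *
go(); print(loc(arm.observe()['position']))
s=imaging.snapshot('side')[:,:,::-1].copy(); np.save('pics/s8.npy',s)
cv2.imwrite('pics/s8.png',cv2.resize(s[145:215,235:325],None,fx=8,fy=8,interpolation=cv2.INTER_CUBIC))"
```

```text
[[18.  26.4]]
position: [591.7, 59.7, 126.9]
ft_force: [0.3, -0.1, 1.1]
t 16.2 pos [591.7  59.7 126.9] toolz [-0.  0. -1.] tool y yaw -83.36 F [ 0.3 -0.1  1.1] w 0.2 g 0.0 j [-0.01  0.59  1.75  0.    0.8   1.44]
  shift tool [0. 0. 0.] 
[[23.4 15.6]]
```

```bash
python3 -m crank '[0,-2.5,0,0,0,0,-1, 0,0,0,0,0,0,-1]'|sed -n '2p;4p'
python3 -m crank '[0,6,0,0,0,0,-1, 0,8,-4,0,0,0,-1, 0,15,-25,0,0,0,-1, 0,15,-25,0,0,0,-1, 0,15,-15,0,0,0,-1]'|sed -n '2p;4p'
python3 -c "
from h import *
s=imaging.snapshot('side')[:,:,::-1].copy(); np.save('pics/s9.npy',s); nuts('side',s,110);print(proj('side',[np.r_[W(23,38),110],np.r_[W(23,38),118]]))
t=imaging.snapshot('top')[:,:,::-1].copy(); np.save('pics/t4.npy',t); nuts('top',t,110)
c=cv2.resize(s[160:205,240:310],None,fx=7,fy=7,interpolation=cv2.INTER_CUBIC); d=cv2.resize(t[130:200,210:290],None,fx=6,fy=6,interpolation=cv2.INTER_CUBIC)
w=max(c.shape[1],d.shape[1]); o=np.zeros((max(c.shape[0],1)+0,w,3),np.uint8); o[:,:c.shape[1]]=c
cv2.imwrite('pics/m1.png',c)"
```

```text
position: [591.5, 62.0, 126.9]
ft_force: [-0.2, 0.4, 0.1]
position: [598.9, 1.7, 198.4]
ft_force: [0.8, -0.3, 0.3]
side area 30 wh [8 4] px [274.5 179.5] board xy [20.6 32.2]
side area 95 wh [14 14] px [273.5 192.5] board xy [-34.2 -26.6]
[[273.91057419 178.56900874]
 [274.013361   176.45369993]]
top area 179 wh [13 29] px [221. 146.] board xy [54.3 55.5]
```

```bash
python3 -m crank '[0,0,0,0,0,-4,-1, 0,0,0,0,0,-4,-1, 0,0,0,0,0,0,-1]'|sed -n '2p'
python3 -c "
from h import *
go(*W(-13.8,-45.3),126,104.75)"
```

```text
position: [598.0, 3.0, 195.3]
t 17.18 pos [598.    3.  195.3] toolz [-0.001  0.    -1.   ] tool y yaw -75.22 F [-0.4  0.8  0.7] w 0.0 g 0.0 j [-0.11  0.51  1.68  0.    0.95  1.21]
  shift tool [-35.2   0.   69.3] turn z 0.03
```

```bash
python3 -m crank '[-17.5,0,0,0,0,0,-1, -17.7,0,15,0,0,0,-1, 0,0,20,0,0,0,-1, 0,0,0,0,0,0,-1]'|sed -n '2p'
python3 -c "
from h import *
go(*W(-13.8,-45.3),126,104.75)
s=imaging.snapshot('side')[:,:,::-1].copy();nuts('side',s,115)"
```

```text
position: [562.4, -5.7, 158.0]
t 17.52 pos [562.4  -5.7 158. ] toolz [-0.005  0.001 -1.   ] tool y yaw -75.52 F [-0.2  0.6  0.2] w -0.6 g 0.0 j [-0.13  0.51  1.8   0.    0.83  1.19]
  shift tool [ 1.6  0.8 32. ] turn z -0.27
side area 177 wh [18 27] px [275.5 186. ] board xy [-9.4 -7. ]
```

```bash
python3 -m crank '[1,0.5,16,0,0,0,-1, 0.5,0,16,0,0,0,-1, 0,0,0,0,0,0,-1]'|sed -n '2p;4p'; python3 -m crank '[0,-8,0,0,0,0,-1, 0,-8,0,0,0,0,-1, 0,-8,0,0,0,0,-1, 0,-8,0,0,0,0,-1, 0,-8,0,0,0,0,-1]'|sed -n '2p;4p'
python3 -m crank '[0,-8,0,0,0,0,-1, 0,-3,0,0,0,0,-1, 0,0,0,0,0,0,-1]'|sed -n '2p;4p'
python3 -c "
from h import *
go(*W(-20.8,18.1),126,104.75); print(loc(arm.observe()['position']))
s=imaging.snapshot('side')[:,:,::-1].copy();np.save('pics/s10.npy',s);nuts('side',s,115);print(proj('side',[np.r_[W(-22,30),115]]))"
```

```text
position: [565.6, -5.6, 127.3]
ft_force: [-0.5, 0.2, -0.4]
position: [555.7, 34.0, 129.6]
ft_force: [0.2, -1.0, 0.2]
position: [552.8, 44.4, 129.1]
ft_force: [0.2, 0.2, 0.3]
t 18.48 pos [552.8  44.4 129.1] toolz [ 0.  0. -1.] tool y yaw -75.31 F [0.2 0.2 0.3] w 0.3 g 0.0 j [-0.04  0.54  1.85  0.    0.75  1.28]
  shift tool [ -2.  -12.2   3.1] turn z -0.06
[[-17.4   6.2]]
side area 69 wh [10 11] px [266.5 181. ] board xy [-12.2  34. ]
side area 12 wh [3 4] px [277.  179.5] board xy [21.3 20.9]
side area 45 wh [9 7] px [271. 196.] board xy [-58.5 -43.1]
[[264.92386032 182.4232051 ]]
```

```bash
python3 -m crank '[-0.7,-4,2.5,0,0,0,-1, -0.7,-4,0,0,0,0,-1, -0.6,-4,0,0,0,0,-1, 0,-1,0,0,0,0,-1, 0,0,0,0,0,0,-1]'|sed -n '2p;4p'
python3 -c "
from h import *
print(loc(arm.observe()['position']))"
python3 -m crank '[0,6,0,0,0,0,-1, 0,8,-4,0,0,0,-1, 0,15,-25,0,0,0,-1, 0,15,-25,0,0,0,-1, 0,15,-15,0,0,0,-1]'|sed -n '2p;4p'
python3 -c "
from h import *
s=imaging.snapshot('side')[:,:,::-1].copy(); np.save('pics/s11.npy',s); nuts('side',s,110);print(proj('side',[np.r_[W(23,38),110],np.r_[W(-23,38),110],np.r_[W(-23,38),118]]))
go(*W(-56,-66),128.8,98.45+6.6)"
```

```text
position: [548.7, 55.3, 126.8]
ft_force: [3.7, -4.8, 1.9]
[[-19.8  17.6]]
position: [563.1, -2.5, 197.6]
ft_force: [0.1, -0.7, 0.4]
side area 29 wh [11  7] px [262. 182.] board xy [-22.4  44.2]
side area 30 wh [8 4] px [274.5 179.5] board xy [20.6 32.2]
side area 46 wh [9 7] px [271. 196.] board xy [-53.3 -37.2]
[[273.91057419 178.56900874]
 [263.0612924  182.85296801]
 [263.12689245 180.70906546]]
t 19.42 pos [564.6  -4.7 199.8] toolz [ 0.005 -0.001 -1.   ] tool y yaw -75.43 F [ 1.  -1.9  2.3] w 0.4 g 0.0 j [-0.13  0.46  1.76 -0.    0.92  1.19]
  shift tool [-45.6  17.   70.8] turn z -0.48
```

```bash
python3 -c "
from h import *
i=np.load('pics/s11.npy'); cv2.imwrite('pics/s11.png',cv2.resize(i[165:205,240:295],None,fx=12,fy=12,interpolation=cv2.INTER_CUBIC))"
```

```text
(no output)
```

View pics/s11.png

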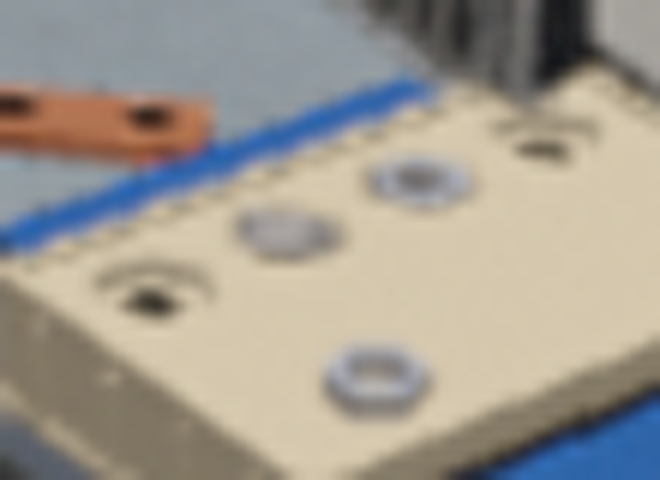

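```bash
python3 -c "
from h import *
go(*W(-23,40),140,104.75)"
```

```text
t 19.42 pos [564.6  -4.7 199.8] toolz [ 0.005 -0.001 -1.   ] tool y yaw -75.43 F [ 1.  -1.9  2.3] w 0.4 g 0.0 j [-0.13  0.46  1.76 -0.    0.92  1.19]
  shift tool [ -1.3 -84.8  59.6] turn z -0.18
```

```bash
python3 -m crank '[-0.5,-30,10,0,0,0,-1, -0.5,-30,15,0,0,0,-1, -0.5,-25,20,0,0,0,-1, 0,0,15,0,0,0,-1, 0,0,0,0,0,0,-1]'|sed -n '2p;4p'
python3 -c "
from h import *
go(*W(-23,40),124,104.75)"
```

```text
position: [538.1, 81.1, 133.0]
ft_force: [-0.6, -0.2, 0.3]
t 19.83 pos [538.1  81.1 133. ] toolz [-0.005  0.    -1.   ] tool y yaw -75.28 F [-0.6 -0.2  0.3] w 0.3 g 0.0 j [0.03 0.52 1.87 0.   0.75 1.34]
  shift tool [3.  5.1 8.9] turn z -0.03
```

```bash
python3 -m crank '[2,2,0,0,0,0,-1, 0,0,0,0,0,0,-1]'|sed -n '2p;4p'; for k in 1; do python3 -m crank '[0,0,3,0,0,0,-1, 0,0,3,0,0,0,-1, 0,0,0,0,0,0,-1]'|sed -n '2p;4p'; done
python3 -c "
from h import *
go(*W(-23,40),124,104.75)"
```

```text
position: [543.1, 78.1, 136.1]
ft_force: [0.5, -0.2, 0.4]
position: [542.3, 78.5, 129.4]
ft_force: [0.9, -0.5, 0.4]
t 20.25 pos [542.3  78.5 129.4] toolz [ 0.  0. -1.] tool y yaw -75.41 F [ 0.9 -0.5  0.4] w 0.2 g 0.3 j [0.02 0.53 1.87 0.   0.74 1.34]
  shift tool [-0.4  1.4  5.4] turn z -0.16
```

```bash
for k in 1; do python3 -m crank '[0,0,2,0,0,0,-1, 0,0,0,0,0,0,-1]'|sed -n '2p;4p'; python3 -m crank '[0,0,1.5,0,0,0,-1, 0,0,0,0,0,0,-1]'|sed -n '2p;4p';python3 -m crank '[0,0,1,0,0,0,-1, 0,0,0,0,0,0,-1]'|sed -n '2p;4p';  done
```

```text
position: [542.5, 78.8, 127.7]
ft_force: [-0.4, -0.1, 4.9]
position: [542.6, 78.8, 127.0]
ft_force: [-2.0, -0.3, 13.8]
position: [542.6, 78.8, 126.6]
ft_force: [-3.6, -1.2, 20.8]
```

```bash
f(){ sed -n '2p;4p'; }; python3 -m crank '[0,1,-1,0,0,0,-1, 0,1.5,0,0,0,0,-1, 0,0,0,0,0,0,-1]'|f; python3 -m crank '[0,0,0,0,0,6,-1, 0,0,0,0,0,6,-1, 0,0,0,0,0,0,-1]'|f;  python3 -m crank '[0,0,0,0,0,6,-1, 0,0,0,0,0,6,-1, 0,0,0,0,0,0,-1]'|f
```

```text
position: [543.3, 77.3, 127.1]
ft_force: [-2.4, 8.7, 13.4]
position: [544.0, 76.8, 127.2]
ft_force: [2.1, 2.4, 10.6]
position: [544.3, 76.5, 127.2]
ft_force: [2.9, 0.8, 9.1]
```

```bash
f(){ sed -n '2p;4p'; }; python3 -m crank '[0,1.5,0,0,0,0,-1, 0,1.5,0,0,0,0,-1, 0,0,0,0,0,0,-1]'|f; python3 -m crank '[0,0,0.5,0,0,-6,-1, 0,0,0.5,0,0,-6,-1, 0,0,0,0,0,0,-1]'|f;  python3 -m crank '[0,2,0,0,0,0,-1, 0,0,0,0,0,0,-1]'|f
python3 -c "
from h import *
print(loc(arm.observe()['position']))"
```

```text
position: [544.1, 74.3, 127.4]
ft_force: [3.0, 7.4, 11.2]
position: [543.7, 75.1, 127.0]
ft_force: [-2.0, 12.9, 20.4]
position: [544.2, 73.3, 127.3]
ft_force: [1.7, 16.6, 21.6]
[[-21.6  36. ]]
```

```bash
python3 -m crank '[0,0,-5,0,0,0,-1, 0,20,-25,0,0,0,-1, 0,30,-25,0,0,0,-1, 0,30,-15,0,0,0,-1, 0,0,0,0,0,0,-1]'|sed -n '2p;4p'
python3 -c "
from h import *
s=imaging.snapshot('side')[:,:,::-1].copy(); np.save('pics/s12.npy',s); nuts('side',s,110)
g=cv2.cvtColor(s,cv2.COLOR_BGR2GRAY); print(g[179:190,256:272]);print(g[175:184,267:283])
o=cv2.cvtColor(np.load('pics/s11.npy'),cv2.COLOR_BGR2GRAY);print(o[179:190,256:272])
t=imaging.snapshot('top')[:,:,::-1].copy(); np.save('pics/t5.npy',t); go()
for p in((23,38),(-23,38)):
    u,v=proj('top',[np.r_[W(*p),110]])[0].round().astype(int); print(u,v); print(cv2.cvtColor(t,cv2.COLOR_BGR2GRAY)[v-7:v+8,u-7:u+8])
"
```

```text
position: [547.4, -12.1, 198.0]
ft_force: [0.8, -0.9, 0.3]
side area 11 wh [6 4] px [278.5 173.5] board xy [57.8 54.7]
side area 33 wh [11  8] px [262.  182.5] board xy [-24.4  41.8]
side area 30 wh [8 4] px [274.5 179.5] board xy [20.6 32.2]
side area 46 wh [9 7] px [271. 196.] board xy [-53.3 -37.2]
[[101 113 118 137 171 185 165 161 184 199 200 200 201 193 165 156]
 [141 155 158 169 176 179 183 197 200 201 201 201 200 194 167 143]
 [177 170 169 183 198 198 193 193 197 199 200 201 201 197 182 164]
 [181 192 197 191 188 185 176 173 179 188 191 194 196 201 200 199]
 [200 201 196 171 151 164 152 155 159 162 167 175 179 199 201 201]
 [201 200 194 167 134 150 159 159 158 153 149 151 165 194 200 201]
 [201 199 197 181 159 155 157 156 152 145 138 143 169 193 201 201]
 [194 198 201 201 196 186 175 172 164 165 173 184 198 201 200 200]
 [168 186 201 200 201 201 200 200 199 199 200 200 202 201 200 200]
 [157 173 198 200 201 200 201 201 201 201 201 201 200 200 200 200]
 [188 171 194 200 200 200 200 200 200 201 201 200 200 199 200 201]]
[[106 123 145 156 156 169 177 179 186 199 194 168 140 121 1
[... 2666 characters left out ...]
8  79]
 [225 221 192 122  52  39  49  63  68  71  72  75  78  77  79]
 [225 218 182 110  45  38  52  62  70  73  75  77  77  77  79]
 [223 208 161  85  42  40  55  65  70  73  74  76  76  78  80]
 [223 204 153  80  36  43  57  65  71  73  76  75  76  78  81]
 [223 210 164  83  35  47  57  66  71  74  75  75  78  77  78]
 [223 216 169  79  35  49  62  68  72  74  76  76  77  77  78]
 [224 215 168  77  37  49  61  70  72  73  75  77  77  78  79]
 [223 208 155  68  33  52  63  69  72  74  75  76  78  77  79]
 [221 206 151  67  36  52  63  70  72  74  76  76  78  77  78]
 [220 201 143  60  41  55  62  69  73  74  77  77  79  78  79]
 [213 193 127  55  46  57  66  72  74  74  75  78  76  79  80]]
```

```bash
python3 -c "
from h import *
go(455,-303,215)"; python3 -m crank '[-20,41,-3,0,0,0,-1, -20,41,-3,0,0,0,-1, -20,41,-3,0,0,0,-1, -20,41,-3,0,0,0,-1, -15,41,-3,0,0,0,-1]'>/dev/null; python3 -m crank '[-10,41,-3,0,0,0,-1, 0,41,-3,0,0,0,-1, 0,0,0,0,0,0,-1]'|sed -n 2p; python3 -c "
from h import *
t=imaging.snapshot('top')[:,:,::-1].copy(); np.save('pics/t6.npy',t); nuts('top',t,112); g=cv2.cvtColor(t,cv2.COLOR_BGR2GRAY)
for p in((23,38),(-23,38)):
    u,v=proj('top',[np.r_[W(*p),110]])[0].round().astype(int); print(u,v,proj('top',[np.r_[W(*p),110]])[0]); print(g[v-7:v+8,u-8:u+9])
"
```

```text
t 22.68 pos [546.   -9.2 195.3] toolz [ 0.001  0.    -1.   ] tool y yaw -87.49 F [-0.7  0.3 -0.3] w -0.3 g 0.0 j [-0.14  0.44  1.81  0.    0.89  1.39]
  shift tool [-103.8  289.5  -19.8] 
position: [461.7, -287.4, 214.2]
top area 65 wh [ 9 10] px [230.  154.5] board xy [21.8 37.8]
top area 64 wh [10  8] px [234.5 169.5] board xy [-24.4  37.5]
230 154 [229.83460439 154.34149823]
[[224 224 224 225 223 223 223 224 225 225 225 225 224 224 224 224 224]
 [224 224 224 224 224 223 220 221 223 224 224 224 224 224 224 224 224]
 [224 225 224 224 223 215 204 207 214 216 218 219 222 224 224 224 225]
 [224 225 224 222 215 199 181 186 194 199 200 204 213 221 225 224 224]
 [225 224 222 215 202 184 175 176 174 179 179 183 201 217 224 225 225]
 [225 223 215 202 188 180 171 153 148 154 166 181 197 213 221 224 224]
 [224 218 202 187 184 168 130  92  92  99 131 175 200 210 219 224 225]
 [224 219 200 187 185 152  86  48  44  54 102 167 197 207 217 224 224]
 [224 223 213 204 194 156  91  46  39  47  95 164 194 200 213 223 224]
 [223 224 215 212 202 174 124  80  68  88 134 167 182 194 211 223 225]
 [222 224
[... 748 characters left out ...]
220 206 189 189 187 175 164 160 163 177 181 199 219 225 226]
 [226 224 211 193 194 196 182 154 126 113 126 171 188 197 216 224 225]
 [224 223 208 204 204 191 166 127  83  59  94 167 188 186 206 223 225]
 [224 225 214 212 207 188 151 100  55  51  92 153 174 177 199 219 225]
 [223 225 220 214 212 199 160 106  80  93 137 166 166 167 198 220 225]
 [220 225 224 215 216 208 181 153 142 149 168 169 162 184 210 223 226]
 [212 225 225 214 213 213 192 173 169 171 169 162 179 207 222 225 225]
 [202 224 225 220 214 214 192 163 163 166 167 180 206 222 225 226 226]
 [195 223 226 224 222 220 210 200 200 202 202 212 222 225 226 226 226]
 [178 217 225 225 226 225 224 223 221 219 220 223 226 226 226 226 226]]
```

```bash
python3 -m crank '[10,-41,0,0,0,0,-1, 10,-41,0,0,0,0,-1, 10,-41,0,0,0,0,-1, 10,-41,0,0,0,0,-1, 10,-41,0,0,0,0,-1]'>/dev/null; python3 -m crank '[10,-41,10,0,0,0,-1, 10,-41,10,0,0,0,-1, 5,-41,10,0,0,0,-1, 0,0,10,0,0,0,-1, 0,0,0,0,0,0,-1]'|sed -n 2p; python3 -c "
from h import *
go(*W(-23,30),132,98.45)"
```

```text
position: [518.5, 45.4, 173.3]
t 24.23 pos [518.5  45.4 173.3] toolz [-0.004  0.    -1.   ] tool y yaw -87.06 F [-0.5 -0.7 -0.4] w 0.1 g 0.0 j [-0.04  0.44  1.89  0.    0.82  1.48]
  shift tool [ 26.5 -20.3  41.2] turn z -5.51
```

```bash
python3 -m crank '[20,-10,10,0,0,0,-1, 4,-10,15,0,0,0,-1, 0,0,15,0,0,-5.5,-1, 0,0,0,0,0,0,-1, 0,0,0,0,0,0,-1]'|sed -n '2p;4p'; python3 -c "
from h import *
go(*W(-23,30),130,98.45)"
```

```text
position: [542.7, 62.7, 135.4]
ft_force: [-0.6, 0.5, 0.1]
t 24.65 pos [542.7  62.7 135.4] toolz [-0.002  0.    -1.   ] tool y yaw -82.01 F [-0.6  0.5  0.1] w -0.0 g 0.0 j [-0.01  0.52  1.86  0.    0.76  1.43]
  shift tool [ 1.7 -4.2  5.4] turn z -0.46
```

```bash
f(){ sed -n '2p;4p'; }; python3 -m crank '[1,-3.5,3,0,0,0,-1, 0,0,2,0,0,0,-1, 0,0,0,0,0,0,-1]'|f;  python3 -m crank '[0,0,2,0,0,0,-1, 0,0,0,0,0,0,-1]'|f; python3 -m crank '[0,-1.5,0.7,0,0,0,-1, 0,-1.5,0.5,0,0,0,-1]'|f; python3 -m crank '[0,-1.5,0.5,0,0,0,-1, 0,-1,0.5,0,0,0,-1, 0,0,0,0,0,0,-1]'|f; python3 -c "
from h import *
go(); print(loc(arm.observe()['position']))"
```

```text
position: [543.7, 66.6, 131.0]
ft_force: [-0.7, -0.0, 0.8]
position: [543.7, 66.6, 128.7]
ft_force: [0.1, -0.1, -0.7]
position: [543.3, 69.7, 127.5]
ft_force: [0.8, -0.7, -0.3]
position: [542.9, 72.4, 126.3]
ft_force: [-0.1, -0.6, 0.2]
t 25.48 pos [542.9  72.4 126.3] toolz [-0.  0. -1.] tool y yaw -81.86 F [-0.1 -0.6  0.2] w 0.2 g 0.0 j [0.01 0.54 1.87 0.   0.74 1.44]
  shift tool [0. 0. 0.] 
[[-23.1  35.4]]
```

```bash
f(){ sed -n '2p;4p'; }; python3 -m crank '[0,-1,1,0,0,0,-1, 0,0,0,0,0,0,-1]'|f;  python3 -m crank '[0,-1,1,0,0,0,-1, 0,0,0,0,0,0,-1]'|f; python3 -m crank '[0,0,0.7,0,0,0,-1, 0,0,0,0,0,0,-1]'|f
```

```text
position: [542.7, 73.3, 125.3]
ft_force: [1.1, 1.1, 0.6]
position: [542.6, 74.2, 124.3]
ft_force: [-1.3, 0.5, -0.5]
position: [542.7, 74.2, 124.1]
ft_force: [-2.2, 0.4, 4.3]
```

```bash
python3 -m crank '[0,0,-6,0,0,0,-1, 0,25,-25,0,0,0,-1, 0,35,-25,0,0,-3.3,-1, 0,35,-15,0,0,-3.3,-1, 0,15,0,0,0,0,-1]'|sed -n '2p;4p'
python3 -c "
from h import *
s=imaging.snapshot('side')[:,:,::-1].copy(); np.save('pics/s13.npy',s); nuts('side',s,115)
g=cv2.cvtColor(s,cv2.COLOR_BGR2GRAY); print(g[182:188,258:271])
go(*W(-56.4,-70.8),129,105.05)"
```

```text
position: [563.4, -36.2, 197.5]
ft_force: [-0.6, -0.6, 0.7]
side area 27 wh [6 7] px [288.5 174. ] board xy [76.2 25.5]
side area 39 wh [11  8] px [262.  182.5] board xy [-29.8  35.3]
side area 30 wh [8 4] px [274.5 179.5] board xy [14.8 25.8]
side area 48 wh [9 7] px [271. 196.] board xy [-58.5 -43.1]
[[198 194 194 188 181 180 185 188 194 195 197 201 202]
 [198 182 180 170 145 132 143 157 176 175 178 199 203]
 [196 171 150 153 127 113 124 142 163 168 163 193 201]
 [198 181 164 176 152 113 129 160 170 159 169 195 202]
 [201 196 186 185 175 170 168 170 175 183 199 201 201]
 [201 202 201 202 201 201 201 201 201 202 202 202 202]]
t 26.45 pos [563.3 -37.1 195.7] toolz [ 0.004 -0.001 -1.   ] tool y yaw -75.42 F [-0.3 -1.7 -0.3] w -0.0 g 0.0 j [-0.18  0.46  1.77 -0.    0.91  1.13]
  shift tool [-37.   -9.3  66.5] turn z -0.47
```

```bash
python3 -m crank '[-18,-4,10,0,0,0,-1, -19,-5,18,0,0,0,-1, 0,0,20,0,0,0,-1, 0,0,12,0,0,0,-1, 0,0,0,0,0,0,-1]'|sed -n '2p;4p'
python3 -m crank '[0,0,0,0,0,0,-1, 0,0,0,0,0,0,-1]'|sed -n '2p;4p'
python3 -c "
from h import *
go(*W(-56.4,-70.8),129,105.05)"
```

```text
position: [522.3, -33.1, 131.5]
ft_force: [0.4, -0.0, -0.3]
position: [524.0, -33.5, 134.3]
ft_force: [0.8, 0.9, -0.2]
t 27.03 pos [524.  -33.5 134.3] toolz [ 0.  0. -1.] tool y yaw -75.28 F [ 0.8  0.9 -0.2] w -0.1 g 0.0 j [-0.19  0.5   1.92  0.    0.72  1.12]
  shift tool [0.4 4.3 5.3] turn z -0.33
```

```bash
f(){ sed -n '2p;4p'; }; python3 -m crank '[0.4,0,5.3,0,0,0,-1, 0,-8,0,0,0,0,-1, 0,-8,0,0,0,0,-1, 0,-8,0,0,0,0,-1, 0,0,0,0,0,0,-1]'|f; python3 -m crank '[0,-8,3,0,0,0,-1, 0,-8,0,0,0,0,-1, 0,-8,0,0,0,0,-1, 0,-8,0,0,0,0,-1, 0,0,0,0,0,0,-1]'|f
python3 -c "
from h import *
go(*W(-66.7,18.1),125.5,105.05);print(loc(arm.observe()['position']))
s=imaging.snapshot('side')[:,:,::-1].copy(); np.save('pics/s14.npy',s); nuts('side',s,115);print(proj('side',[np.r_[W(-65,14),115]]))"
```

```text
position: [517.5, -8.8, 128.9]
ft_force: [0.1, 0.1, -0.1]
position: [509.2, 22.0, 125.6]
ft_force: [0.0, -0.4, -0.5]
t 27.87 pos [509.2  22.  125.6] toolz [-0.001  0.    -1.   ] tool y yaw -75.2 F [ 0.  -0.4 -0.5] w -0.3 g 0.0 j [-0.09  0.5   1.96  0.    0.68  1.23]
  shift tool [  0.1 -27.8   0.1] turn z -0.25
[[-63.7  -9.6]]
side area 60 wh [ 8 12] px [259.5 188.5] board xy [-59.2  11.5]
[[257.53197379 188.74447698]]
```

```bash
f(){ sed -n '2p;4p'; }; python3 -m crank '[0,-8,0,0,0,0,-1, 0,-8,0,0,0,0,-1, 0,0,0,0,0,0,-1, 0,-2,0.5,0,0,0,-1, 0,0,0,0,0,0,-1]'|f; python3 -m crank '[0,-2,0,0,0,0,-1, 0,0,0,0,0,0,-1, 0,-2,0,0,0,0,-1, 0,0,0,0,0,0,-1]'|f; python3 -m crank '[0,-2,0,0,0,0,-1, 0,0,0,0,0,0,-1, 0,-2,0,0,0,0,-1, 0,0,0,0,0,0,-1]'|f
python3 -c "
from h import *
go(*W(-66.7,18.1),125.5,105.05);print(loc(arm.observe()['position']))"
```

```text
position: [505.5, 38.0, 125.5]
ft_force: [-1.0, -1.1, 4.1]
position: [504.7, 41.7, 125.5]
ft_force: [1.7, -2.6, 5.8]
position: [502.9, 45.9, 125.0]
ft_force: [0.2, -1.3, 2.2]
t 29.0 pos [502.9  45.9 125. ] toolz [-0.001  0.    -1.   ] tool y yaw -75.27 F [ 0.2 -1.3  2.2] w 0.1 g 1.0 j [-0.04  0.49  1.97  0.    0.68  1.27]
  shift tool [ 0.  -3.1 -0.5] turn z -0.32
[[-66.5  15. ]]
```

```bash
f(){ sed -n '2p;4p'; }; python3 -m crank '[0,-2,0,0,0,0,-1, 0,0,0,0,0,0,-1, 0,-1.5,0,0,0,0,-1, 0,0,0,0,0,0,-1]'|f
python3 -m crank '[0,4,-2,0,0,0,-1, 0,10,-10,0,0,0,-1, 0,20,-25,0,0,0,-1, 0,25,-25,0,0,0,-1, 0,15,0,0,0,0,-1]'|f
python3 -c "
from h import *
s=imaging.snapshot('side')[:,:,::-1].copy(); np.save('pics/s15.npy',s); nuts('side',s,110); p=proj('side',[np.r_[W(-69,38),110]])[0]; print(p); x,y=p.round().astype(int)
print(cv2.cvtColor(s,cv2.COLOR_BGR2GRAY)[y-5:y+7,x-8:x+9]); go(*W(-69,30),130,98.45)"
```

```text
position: [502.1, 49.3, 125.0]
ft_force: [-0.4, 0.2, -0.7]
position: [523.1, -24.4, 191.2]
ft_force: [-0.4, -0.0, 1.3]
side area 44 wh [7 9] px [273. 177.] board xy [27.4 47.7]
side area 39 wh [11  8] px [262.  182.5] board xy [-24.4  41.8]
side area 68 wh [11 10] px [252.  185.5] board xy [-61.7  46.3]
[251.76358952 187.29642896]
[[116  98  93  94  99 112 118 139 172 186 166 163 181 191 197 194 194]
 [ 94  95 105 120 139 155 156 169 174 176 180 196 200 201 197 182 178]
 [123 140 144 164 176 165 161 176 183 178 175 182 195 201 195 172 152]
 [171 184 168 169 177 183 191 175 147 131 133 162 188 199 198 181 164]
 [173 172 183 199 196 190 176 143 117 120 135 157 181 191 202 196 186]
 [200 200 200 195 180 172 170 139 140 144 149 167 165 164 199 201 200]
 [202 203 200 184 152 160 181 178 183 175 166 164 134 149 190 201 201]
 [198 202 201 194 178 184 178 173 174 168 154 144 134 161 194 201 201]
 [173 195 200 199 197 187 145 135 127 124 134 155 175 189 201 201 202]
 [132 157 183 198 202 201 195 181 165 157 180 200 201 202 201 201 201]
 [118 121 138 172 197 202 202 202 201 200 201 202 201 201 201 201 201]
 [118 117 118 131 165 194 200 202 202 202 201 200 200 201 201 201 201]]
t 29.8 pos [523.1 -25.9 189.4] toolz [ 0.005 -0.001 -1.   ] tool y yaw -75.34 F [-0.3 -1.8 -0.6] w -0.1 g 0.0 j [-0.18  0.42  1.87 -0.    0.85  1.14]
  shift tool [ -2.6 -89.8  59.2] turn z 6.21
```

```bash
f(){ sed -n '2p;4p'; }; python3 -m crank '[0,-30,10,0,0,6.2,-1, 5,-30,20,0,0,0,-1, 3,-25,20,0,0,0,-1, 0,0,5,0,0,0,-1, 0,0,0,0,0,0,-1]'|f; python3 -c "
from h import *
go(*W(-69,28),130,98.45)"
```

```text
position: [512.2, 63.7, 130.6]
ft_force: [0.4, -0.0, -0.3]
t 30.22 pos [512.2  63.7 130.6] toolz [-0.003  0.001 -1.   ] tool y yaw -81.36 F [ 0.4 -0.  -0.3] w -0.1 g 0.0 j [-0.    0.5   1.94  0.    0.71  1.41]
  shift tool [-14.4   3.2   0.7] turn z 0.19
```

```bash
f(){ sed -n '2p;4p'; }; python3 -m crank '[0,5,-6,0,0,0,-1, -14,0,0,0,0,0,-1, 0,0,0,0,0,0,-1, 0,0,0,0,0,0,-1]'|f; python3 -c "
from h import *
go(*W(-69,29),130,98.45)"
```

```text
position: [500.3, 54.5, 138.7]
ft_force: [0.1, -0.1, 0.5]
t 30.55 pos [500.3  54.5 138.7] toolz [ 0.001  0.    -1.   ] tool y yaw -81.52 F [ 0.1 -0.1  0.5] w -0.2 g 0.0 j [-0.02  0.47  1.97  0.    0.71  1.4 ]
  shift tool [-1.2 -5.1  8.7] turn z 0.03
```

```bash
f(){ sed -n '2p;4p'; }; python3 -m crank '[-1,-5,4,0,0,0,-1, 0,0,4,0,0,0,-1, 0,0,0,0,0,0,-1]'|f;  python3 -m crank '[0,0,2,0,0,0,-1, 0,0,0,0,0,0,-1]'|f; python3 -m crank '[0,-1.5,0.7,0,0,0,-1, 0,-1.5,0.5,0,0,0,-1]'|f; python3 -m crank '[0,-1.5,0.5,0,0,0,-1, 0,-1,0.5,0,0,0,-1, 0,0,0,0,0,0,-1]'|f; python3 -c "
from h import *
go(); print(loc(arm.observe()['position']))"
```

```text
position: [498.4, 60.0, 129.4]
ft_force: [0.0, 1.2, -0.2]
position: [498.5, 59.9, 127.7]
ft_force: [-0.3, -0.5, -0.3]
position: [498.0, 62.9, 126.8]
ft_force: [-0.8, 0.2, 0.1]
position: [497.6, 65.6, 125.9]
ft_force: [0.2, -0.5, -0.4]
t 31.38 pos [497.6  65.6 125.9] toolz [-0.  0. -1.] tool y yaw -81.45 F [ 0.2 -0.5 -0.4] w -0.1 g 0.0 j [-0.    0.49  1.98  0.    0.67  1.42]
  shift tool [0. 0. 0.] 
[[-68.9  35.3]]
```

```bash
f(){ sed -n '2p;4p'; }; python3 -m crank '[0,-1,1,0,0,0,-1, 0,0,0,0,0,0,-1]'|f;  python3 -m crank '[0,-1,1,0,0,0,-1, 0,0,0,0,0,0,-1]'|f; python3 -m crank '[0,0,0.7,0,0,0,-1, 0,0,0,0,0,0,-1]'|f
python3 -m crank '[0,0,-6,0,0,0,-1, 0,25,-25,0,0,0,-1, 0,35,-25,0,0,0,-1, 0,35,-15,0,0,0,-1, 0,15,0,0,0,0,-1]'|sed -n '2p;4p'
python3 -c "
from h import *
s=imaging.snapshot('side')[:,:,::-1].copy(); np.save('pics/s16.npy',s); nuts('side',s,110)
print(cv2.cvtColor(s,cv2.COLOR_BGR2GRAY)[183:192,245:260]); go()"
```

```text
position: [497.4, 66.4, 124.8]
ft_force: [0.2, -0.7, 0.0]
position: [497.4, 67.2, 124.1]
ft_force: [0.4, -1.0, 1.9]
position: [497.4, 67.2, 124.0]
ft_force: [-2.3, -2.1, 12.7]
position: [515.1, -43.4, 196.6]
ft_force: [0.8, 1.2, 0.1]
side area 57 wh [ 8 11] px [273.5 178. ] board xy [24.4 41.7]
side area 40 wh [11  8] px [262.  182.5] board xy [-24.4  41.8]
side area 35 wh [9 5] px [253. 188.] board xy [-68.5  32.4]
[[ 96 103 121 141 156 156 170 178 179 184 199 201 202 196 182]
 [140 146 163 177 165 163 185 200 200 202 202 202 201 195 171]
 [185 169 170 178 184 198 199 200 200 200 201 201 202 198 180]
 [172 184 199 197 195 191 184 183 184 188 193 195 198 202 195]
 [200 200 196 184 181 173 148 141 144 150 164 179 190 201 202]
 [202 199 187 150 145 150 122 116 122 130 143 176 185 200 202]
 [203 202 194 162 142 160 133 121 124 149 151 159 176 194 201]
 [195 201 200 188 166 160 157 159 161 161 169 171 182 200 202]
 [158 184 199 203 200 198 185 176 171 184 200 201 201 202 201]]
t 32.35 pos [514.8 -44.3 195.2] toolz [ 0.004 -0.001 -1.   ] tool y yaw -81.61 F [ 1.  -1.  -0.4] w 0.1 g 0.0 j [-0.21  0.4   1.88 -0.    0.86  1.21]
  shift tool [0. 0. 0.]
```

```bash
cat >> h.py <<'E'
def links(n="top",z=10,name=None):
    i=imaging.snapshot(n)[:,:,::-1].copy() if name is None else np.load(f"pics/{name}.npy")
    hsv=cv2.cvtColor(i,cv2.COLOR_BGR2HSV); m=((hsv[...,0]<14)&(hsv[...,1]>90)&(hsv[...,2]>80)).astype(np.uint8)
    if name is None: np.save("pics/lk.npy",i)
    k,l,st,ce=cv2.connectedComponentsWithStats(cv2.morphologyEx(m,cv2.MORPH_CLOSE,np.ones((5,5))))
    for j in range(1,k):
        if 100<st[j,4]<700 and 90<ce[j][0]<300:
            q=np.argwhere(l==j)[:,::-1].astype(np.float32); r=cv2.minAreaRect(q); w=ray(n,cv2.boxPoints(r),z)[:,:2]
            e=max(w[1]-w[0],w[2]-w[1],key=np.linalg.norm); print("cu",st[j,4],"px",np.round(r[0],1),"xy",w.mean(0).round(1),"board",loc(w.mean(0)[None])[0],"L",np.linalg.norm(e).round(1),"ang %.1f"%(np.degrees(np.arctan2(e[1],e[0]))%180))
E
python3 -c "
from h import *
links(); go(461,346,150,114.7)
t=np.load('pics/lk.npy'); nuts('top',t,110)"
```

```text
cu 236 px [156.5 168.5] xy [607.8 314.1] board [ 76.7 264.9] L 81.9 ang 142.8
cu 431 px [112.5 201.4] xy [523.9 455.2] board [ 14.4 416.8] L 159.0 ang 4.5
t 32.4 pos [514.  -42.5 194.2] toolz [ 0.002 -0.    -1.   ] tool y yaw -81.64 F [-0.3  0.6 -0.5] w -0.1 g 0.0 j [-0.21  0.4   1.88 -0.    0.85  1.21]
  shift tool [   4.  -392.1   44. ] turn z -16.34
top area 65 wh [ 9 10] px [230.  154.5] board xy [22.5 37.7]
top area 72 wh [10  9] px [234.5 170. ] board xy [-25.3  37.9]
top area 74 wh [10 10] px [238.5 184.5] board xy [-68.9  38.6]
```

```bash
for k in 1 2 3; do python3 -m crank '[0,0,0,0,0,-7.07,0, 0,0,0,0,0,-7.07,0, 0,0,0,0,0,-7.07,0, 0,0,0,0,0,-7.07,0, 0,0,0,0,0,-7.07,0]'>/dev/null; done; python3 -m crank '[0,0,0,0,0,-7.07,0, 0,0,0,0,0,-7.07,0, 0,0,0,0,0,-7.07,0, 0,0,0,0,0,-7.07,0, 0,0,0,0,0,0,0]'|sed -n 2p
python3 -c "
from h import *
go(608.3,314,100,52.8)"
```

```text
position: [513.1, -39.4, 193.0]
t 34.07 pos [513.1 -39.4 193. ] toolz [-0.001  0.    -1.   ] tool y yaw 53.22 F [ 0.4 -0.1  0.2] w 42.6 g 0.0 j [-0.21  0.4   1.89  0.    0.85 -1.13]
  shift tool [135.2 340.1  93.1] turn z 0.42
```

```bash
for k in 1 2; do python3 -m crank '[13.5,34,2,0,0,0,0, 13.5,34,2,0,0,0,0, 13.5,34,2,0,0,0,0, 13.5,34,2,0,0,0,0, 13.5,34,2,0,0,0,0]'>/dev/null; done; python3 -m crank '[0,0,35,0,0,0.4,0, 0,0,35,0,0,0,0, 0,0,0,0,0,0,0, 0,0,0,0,0,0,0]'|sed -n '2p;4p'
python3 -c "
from h import *
go(608.3,314,35,52.8)
s=imaging.snapshot('side')[:,:,::-1].copy(); np.save('pics/ls.npy',s); links('side',10,'ls')"
```

```text
position: [610.0, 312.3, 102.1]
ft_force: [0.6, 0.3, 0.9]
t 35.23 pos [610.  312.3 102.1] toolz [-0.004 -0.001 -1.   ] tool y yaw 52.33 F [0.6 0.3 0.9] w 42.9 g 0.0 j [ 0.38  0.73  1.52  0.    0.9  -0.54]
  shift tool [ 2.2  0.5 67.1] turn z -0.47
cu 182 px [134.  119.9] xy [ 372.3 1094.8] board [ -41.6 1071.7] L 228.7 ang 23.5
cu 201 px [208.9 141.8] xy [602.1 657.1] board [121.4 605.1] L 120.6 ang 66.4
cu 190 px [209.1 165.5] xy [511.7 442.6] board [  0.5 406.1] L 184.3 ang 4.9
cu 101 px [208.2 180.4] xy [458.6 333.9] board [-68.  306.4] L 94.9 ang 23.6
```

```bash
f(){ sed -n '2p;4p'; }; python3 -m crank '[1.5,0,25,0,0,-0.5,0, 0,0,25,0,0,0,0, 0,0,12,0,0,0,0, 0,0,0,0,0,0,0, 0,0,0,0,0,0,0]'|f; python3 -c "
from h import *
go(608.3,314,20,52.8)"
```

```text
position: [610.6, 313.1, 42.9]
ft_force: [0.6, -0.5, 0.4]
t 35.7 pos [610.6 313.1  42.9] toolz [ 0.001  0.001 -1.   ] tool y yaw 52.9 F [ 0.6 -0.5  0.4] w 42.6 g 0.0 j [ 0.38  0.8   1.55  0.    0.79 -0.55]
  shift tool [ 2.4 -0.7 22.9] turn z 0.10
```

```bash
f(){ sed -n '2p;4p'; }; python3 -m crank '[2,-0.5,12,0,0,0,0, 0,0,10,0,0,0,0, 0,0,0,0,0,0,0]'|f; for k in 1 2 3; do python3 -m crank '[0,0,2,0,0,0,0, 0,0,0,0,0,0,0]'|f; done
```

```text
position: [607.4, 313.7, 18.0]
ft_force: [-0.2, 0.2, 0.1]
position: [608.1, 313.9, 17.3]
ft_force: [0.5, -0.5, -0.1]
position: [608.1, 313.9, 15.5]
ft_force: [0.5, 0.3, -0.1]
position: [608.0, 313.8, 13.3]
ft_force: [0.8, -1.0, -0.2]
```

```bash
f(){ sed -n '2p;4p'; }; for k in 1 2 3; do python3 -m crank '[0,0,1,0,0,0,0, 0,0,0,0,0,0,0]'|f; done
```

```text
position: [608.0, 313.9, 12.4]
ft_force: [0.2, 0.0, 0.5]
position: [608.1, 313.9, 12.2]
ft_force: [-2.4, -0.3, 7.0]
position: [608.1, 313.9, 12.2]
ft_force: [-4.6, -2.3, 15.3]
```

```bash
f(){ sed -n '2p;4,6p'; }; python3 -m crank '[0,0,-4,0,0,0,0, 0,0,-3,0,0,0,0, 0,0,0,0,0,0,0]'|f; python3 -m crank '[0,0,0,0,0,0,-0.3, 0,0,0,0,0,0,-1, 0,0,0,0,0,0,-1, 0,0,0,0,0,0,-1, 0,0,0,0,0,0,-1]'|f;  python3 -c "
from h import *
go()"
```

```text
position: [608.4, 314.0, 18.1]
ft_force: [0.3, 0.1, 0.2]
gripper_width: 42.4
grip_force: 0.0
position: [608.2, 313.9, 17.8]
ft_force: [-1.6, 0.1, 6.3]
gripper_width: 28.1
grip_force: 59.4
t 37.62 pos [608.2 313.9  17.8] toolz [ 0.  0. -1.] tool y yaw 52.96 F [-1.6  0.1  6.3] w 28.1 g 59.4 j [ 0.38  0.83  1.56  0.    0.74 -0.54]
  shift tool [0. 0. 0.]
```

```bash
f(){ sed -n '2p;4,6p'; }; python3 -m crank '[0,0,-10,0,0,0,-1, 0,0,-35,0,0,0,-1, 0,0,-40,0,0,0,-1, 0,0,-40,0,0,0,-1, 0,0,-40,0,0,-6.5,-1]'|f; python3 -m crank '[0,0,0,0,0,-6.5,-1, 0,0,0,0,0,-6.5,-1, 0,0,0,0,0,-6.5,-1, 0,0,0,0,0,-6.5,-1, 0,0,0,0,0,-6.5,-1]'|f; python3 -m crank '[0,0,0,0,0,-6.5,-1, 0,0,0,0,0,0,-1]'|f;  python3 -c "
from h import *
go(*W(46,38),175,98.45)"
```

```text
position: [607.6, 313.7, 184.3]
ft_force: [1.0, 1.0, -2.0]
gripper_width: 27.8
grip_force: 60.0
position: [607.8, 313.7, 182.6]
ft_force: [-0.1, -0.6, -2.6]
gripper_width: 27.8
grip_force: 60.0
position: [607.8, 313.8, 182.5]
ft_force: [-0.1, 0.1, -2.8]
gripper_width: 27.7
grip_force: 60.0
t 38.62 pos [607.8 313.8 182.5] toolz [-0.001 -0.    -1.   ] tool y yaw 98.76 F [-0.1  0.1 -2.8] w 27.7 g 60.0 j [ 0.38  0.64  1.47  0.    1.04 -1.34]
  shift tool [  31.9 -226.4    7.6] turn z 0.31
```

```bash
f(){ sed -n '2p;4p'; }; python3 -m crank '[4,-28.3,0,0,0,0.3,-1, 4,-28.3,0,0,0,0,-1, 4,-28.3,0,0,0,0,-1, 4,-28.3,0,0,0,0,-1, 4,-28.3,0,0,0,0,-1]'|f; python3 -m crank '[4,-28.3,0,0,0,0,-1, 4,-28.3,0,0,0,0,-1, 4,-28.3,0,0,0,0,-1, 0,0,0,0,0,0,-1, 0,0,0,0,0,0,-1]'|f; python3 -m crank '[0,0,10,0,0,0,-1, 0,0,15,0,0,0,-1, 0,0,0,0,0,0,-1]'|f; python3 -c "
from h import *
go(*W(46,38),128,98.45)"
```

```text
position: [608.1, 169.7, 182.5]
ft_force: [0.3, -0.7, -1.5]
position: [608.7, 83.9, 182.6]
ft_force: [-0.5, -0.3, -1.8]
position: [607.4, 86.3, 154.6]
ft_force: [-0.8, 0.9, -2.1]
t 39.7 pos [607.4  86.3 154.6] toolz [-0.004  0.    -1.   ] tool y yaw 98.15 F [-0.8  0.9 -2.1] w 27.8 g 60.0 j [ 0.03  0.58  1.68  0.    0.89 -1.68]
  shift tool [-3.3 -1.6 26.6] turn z -0.30
```

```bash
f(){ sed -n '2p;4p'; }; python3 -m crank '[-2,-1.5,10,0,0,-0.3,-1, 0,0,8,0,0,0,-1, 0,0,0,0,0,0,-1, 0,0,0,0,0,0,-1]'|f; python3 -c "
from h import *
go(*W(46,38),128,98.45)"
```

```text
position: [610.7, 84.3, 139.0]
ft_force: [-0.1, 0.4, -1.8]
t 40.03 pos [610.7  84.3 139. ] toolz [-0.001  0.    -1.   ] tool y yaw 98.47 F [-0.1  0.4 -1.8] w 27.9 g 60.0 j [ 0.03  0.6   1.69  0.    0.86 -1.69]
  shift tool [-0.2  0.9 11. ] turn z 0.02
```

```bash
f(){ sed -n '2p;4p'; }; python3 -m crank '[0,0.9,5,0,0,0,-1, 0,0,3,0,0,0,-1, 0,0,0,0,0,0,-1]'|f; python3 -m crank '[0,0,1.5,0,0,0,-1, 0,0,0,0,0,0,-1]'|f; python3 -m crank '[0,0,1,0,0,0,-1, 0,0,0,0,0,0,-1]'|f; python3 -m crank '[0,0,0.7,0,0,0,-1, 0,0,0,0,0,0,-1]'|f;  python3 -c "
from h import *
go(*W(46,38),128,98.45)"
```

```text
position: [610.5, 85.0, 131.0]
ft_force: [-0.4, 0.7, -2.4]
position: [610.7, 84.9, 129.9]
ft_force: [0.3, 0.0, -2.7]
position: [610.7, 84.9, 128.9]
ft_force: [-0.6, 0.1, -2.0]
position: [610.7, 84.9, 128.2]
ft_force: [0.3, -0.2, -2.3]
t 40.78 pos [610.7  84.9 128.2] toolz [ 0.  0. -1.] tool y yaw 98.46 F [ 0.3 -0.2 -2.3] w 27.8 g 60.0 j [ 0.03  0.61  1.69  0.    0.84 -1.69]
  shift tool [-0.1  0.3  0.2] turn z 0.01
```

```bash
f(){ sed -n '2p;4,5p'; }; python3 -m crank '[0,0,0.6,0,0,0,-1, 0,0,0,0,0,0,-1]'|f; python3 -m crank '[0,0,0.5,0,0,0,-1, 0,0,0,0,0,0,-1]'|f
```

```text
position: [610.8, 84.9, 127.8]
ft_force: [0.1, 0.2, -1.2]
gripper_width: 27.5
position: [610.8, 84.9, 127.8]
ft_force: [-1.8, 0.1, 6.2]
gripper_width: 27.6
```

Contact. Release, lift, then clear toward link1 while looking.

```bash
f(){ sed -n '2p;4,5p'; }; python3 -m crank '[0,0,-0.3,0,0,0,-0.5, 0,0,0,0,0,0,-0.2, 0,0,0,0,0,0,-0.1, 0,0,0,0,0,0,-0.1]'|f; python3 -m crank '[0,0,-6,0,0,0,-0.1, 0,0,-15,0,0,0,0, 0,0,-30,0,0,0,0, 0,0,-30,0,0,0,0, 0,0,0,0,0,0,0]'|f; python3 -c "
from h import *
s=imaging.snapshot('side')[:,:,::-1].copy(); np.save('pics/ls2.npy',s); links('side',120,'ls2')
go(461.5,346,150,114.7)"
```

```text
position: [610.8, 84.9, 127.4]
ft_force: [0.1, -0.3, 0.4]
gripper_width: 38.4
position: [612.6, 85.0, 214.4]
ft_force: [0.5, -0.1, 0.3]
gripper_width: 42.6
cu 153 px [136.6 118.3] xy [329.6 812.2] board [-125.3  798.4] L 165.5 ang 23.8
cu 201 px [208.9 141.8] xy [509.1 429.9] board [ -4. 394.] L 101.6 ang 66.4
cu 188 px [209.3 165.4] xy [433.4 249.2] board [-105.3  226.4] L 154.3 ang 4.9
cu 157 px [280.2 175.4] xy [608.9  75.5] board [42.7 28.8] L 102.6 ang 9.4
t 41.92 pos [611.8  85.  211.8] toolz [ 0.006  0.    -1.   ] tool y yaw 98.47 F [ 0.2 -0.  -0.1] w 42.6 g 0.0 j [ 0.03  0.51  1.62  0.    1.   -1.69]
  shift tool [110.6 280.3  61. ] turn z -16.23
```

```bash
sed -i 's/if 100<st/if 50<st/' h.py; python3 -c "
from h import *
links('side',10,'ls2');print('initial');links('side',10,'s1'); print('top');links();print('top init');links('top',10,'t1')"
```

```text
cu 153 px [136.6 118.3] xy [ 389.1 1110.9] board [ -22.6 1085.1] L 196.5 ang 23.8
cu 201 px [208.9 141.8] xy [602.1 657.1] board [121.4 605.1] L 120.6 ang 66.4
cu 188 px [209.3 165.4] xy [512.3 442.6] board [  1.1 406.1] L 183.2 ang 4.9
cu 157 px [280.2 175.4] xy [720.6 236.4] board [176.8 171.5] L 121.8 ang 9.4
cu 99 px [208.2 180.4] xy [458.6 333.9] board [-68.  306.4] L 94.9 ang 23.6
initial
cu 196 px [134.1 119.7] xy [ 373.4 1097.5] board [ -40.  1074.2] L 227.5 ang 23.6
cu 196 px [208.6 141.9] xy [600.8 657.6] board [120.2 605.7] L 120.6 ang 66.5
cu 189 px [209.2 165.6] xy [511.3 441.3] board [-1.000e-01  4.049e+02] L 183.5 ang 4.3
cu 99 px [246. 175.] xy [603.3 301.9] board [ 70.4 253.5] L 79.9 ang 142.8
cu 101 px [208.2 180.4] xy [458.7 334. ] board [-67.9 306.5] L 96.3 ang 25.2
top
cu 271 px [110.9 190.6] xy [557.4 458.1] board [ 48.  414.8] L 91.8 ang 4.5
top init
cu 237 px [156.5 168.5] xy [607.8 314.1] board [ 76.7 264.9] L 81.9 ang 142.8
cu 538 px [113.  204.4] xy [514.5 454.5] board [  5.  417.4] L 177.9 ang 4.5
cu 243 px [149.9 216.4] xy [461.1 346.2] board [-63.7 318.2] L 82.4 ang 24.7
```

```bash
f(){ sed -n '2p;4,5p'; }; python3 -m crank '[0,0,0,0,0,-5.4,0, 0,0,0,0,0,-5.4,0, 0,0,0,0,0,-5.4,0, 0,0,0,0,0,0,0]'|f; python3 -c "
from h import *
go(461.6,346.2,110,114.7)"
```

```text
position: [610.3, 84.9, 207.3]
ft_force: [0.5, 0.2, 0.1]
gripper_width: 42.5
t 42.3 pos [610.3  84.9 207.3] toolz [-0.002  0.    -1.   ] tool y yaw 114.9 F [0.5 0.2 0.1] w 42.5 g 0.0 j [ 0.03  0.52  1.62  0.    1.   -1.97]
  shift tool [ 24.7 299.6  97.6] turn z 0.20
```

```bash
f(){ sed -n '2p;4,5p'; }; python3 -m crank '[3,37.4,0,0,0,0.2,0, 3,37.4,0,0,0,0,0, 3,37.4,0,0,0,0,0, 3,37.4,0,0,0,0,0, 3,37.4,0,0,0,0,0]'|f; python3 -m crank '[3,37.4,5,0,0,0,0, 3,37.4,20,0,0,0,0, 3,37.4,30,0,0,0,0, 0,0,30,0,0,0,0, 0,0,0,0,0,0,0]'|f; python3 -m crank '[0,0,25,0,0,0,0, 0,0,25,0,0,0,0, 0,0,0,0,0,0,0, 0,0,0,0,0,0,0]'|f; python3 -c "
from h import *
go(461.6,346.2,22,114.7)"
```

```text
position: [518.2, 250.0, 207.7]
ft_force: [0.4, -0.2, -0.0]
gripper_width: 42.6
position: [464.5, 342.4, 122.8]
ft_force: [-0.8, -0.7, -0.6]
gripper_width: 42.9
position: [468.0, 341.5, 78.0]
ft_force: [0.4, 0.3, -0.1]
gripper_width: 42.8
t 43.47 pos [468.  341.5  78. ] toolz [-0.002 -0.001 -1.   ] tool y yaw 114.32 F [ 0.4  0.3 -0.1] w 42.8 g 0.0 j [ 0.52  0.64  1.82  0.    0.68 -1.48]
  shift tool [ 3.8  6.9 56. ] turn z -0.38
```

```bash
f(){ sed -n '2p;4,5p'; }; python3 -m crank '[3.5,6.5,5,0,0,-0.3,0, 0,0,20,0,0,0,0, 0,0,10,0,0,0,0, 0,0,0,0,0,0,0, 0,0,0,0,0,0,0]'|f; python3 -c "
from h import *
go(461.6,346.2,18,114.7)"
```

```text
position: [461.9, 346.8, 43.3]
ft_force: [0.5, -0.6, 0.6]
gripper_width: 42.6
t 43.88 pos [461.9 346.8  43.3] toolz [-0.  0. -1.] tool y yaw 114.74 F [ 0.5 -0.6  0.6] w 42.6 g 0.0 j [ 0.53  0.7   1.84  0.    0.6  -1.47]
  shift tool [ 0.5 -0.4 25.3] turn z 0.04
```

```bash
f(){ sed -n '2p;4,5p'; }; python3 -m crank '[0.4,-0.4,12,0,0,0,0, 0,0,8,0,0,0,0, 0,0,4.5,0,0,0,0, 0,0,0,0,0,0,0, 0,0,0,0,0,0,0]'|f; python3 -m crank '[0,0,0,0,0,0,-0.3, 0,0,0,0,0,0,-1, 0,0,0,0,0,0,-1, 0,0,0,0,0,0,-1, 0,0,0,0,0,0,-1]'|f
```

```text
position: [461.5, 346.1, 18.0]
ft_force: [0.2, -0.4, -0.1]
gripper_width: 42.8
position: [461.7, 346.3, 18.9]
ft_force: [-1.4, -1.1, 6.3]
gripper_width: 27.3
```

```bash
f(){ sed -n '2p;4,5p'; }; python3 -m crank '[0,0,-10,0,0,0,-1, 0,0,-35,0,0,0,-1, 0,0,-40,0,0,0,-1, 0,0,-40,0,0,5.4,-1, 0,0,-40,0,0,5.4,-1]'|f; python3 -m crank '[0,0,0,0,0,5.4,-1, 0,0,0,0,0,0,-1]'|f; python3 -c "
from h import *
links('top',120)
t=np.load('pics/lk.npy'); K=cv2.cvtColor(t,cv2.COLOR_BGR2GRAY)
u,v=proj('top',[np.r_[W(46,38),120]])[0].round().astype(int); print(u,v); print(t[v-2:v+3:2,u-10:u+11:5].tolist())
go(*W(-46,38),175,98.45)"
```

```text
position: [461.1, 345.9, 185.6]
ft_force: [0.7, 1.2, -2.5]
gripper_width: 27.2
position: [462.0, 346.4, 186.1]
ft_force: [-0.2, -1.1, -2.5]
gripper_width: 27.8
cu 248 px [227.  146.1] xy [610.6  86.5] board [46.  39.4] L 81.8 ang 7.9
227 146
[[[168, 191, 194], [106, 135, 184], [94, 124, 181], [167, 194, 206], [199, 224, 226]], [[123, 142, 143], [125, 155, 188], [93, 123, 181], [135, 166, 198], [200, 225, 227]], [[82, 89, 88], [168, 196, 209], [94, 124, 182], [109, 138, 187], [199, 224, 226]]]
t 45.35 pos [461.4 346.  184.2] toolz [ 0.001  0.001 -1.   ] tool y yaw 98.65 F [-0.  -0.3 -2.1] w 27.4 g 60.0 j [ 0.53  0.49  1.75  0.    0.9  -1.19]
  shift tool [ -16.5 -280.1    9.1] turn z 0.20
```

```bash
f(){ sed -n '2p;4,5p'; }; for k in 1 2; do python3 -m crank '[-1.6,-28,0,0,0,0,-1, -1.6,-28,0,0,0,0,-1, -1.6,-28,0,0,0,0,-1, -1.6,-28,0,0,0,0,-1, -1.6,-28,0,0,0,0,-1]'|f; done; python3 -m crank '[0,0,0,0,0,0,-1, 0,0,0,0,0,0,-1, 0,0,15,0,0,0,-1, 0,0,0,0,0,0,-1, 0,0,0,0,0,0,-1]'|f; python3 -c "
from h import *
go(*W(-46,37.6),140,98.45)"
```

```text
position: [489.6, 207.5, 181.8]
ft_force: [0.0, 0.6, -2.1]
gripper_width: 27.6
position: [518.4, 70.3, 181.8]
ft_force: [0.1, 0.2, -2.1]
gripper_width: 27.9
position: [518.3, 72.4, 167.4]
ft_force: [-0.3, 0.6, -1.5]
gripper_width: 27.2
t 46.6 pos [518.3  72.4 167.4] toolz [-0.003  0.    -1.   ] tool y yaw 98.69 F [-0.3  0.6 -1.5] w 27.2 g 60.1 j [ 0.01  0.45  1.89  0.    0.8  -1.71]
  shift tool [-1.5 -1.4 27.4] turn z 0.24
```

```bash
f(){ sed -n '2p;4,5p'; }; python3 -m crank '[-1.2,-1.2,12,0,0,0.2,-1, 0,0,14,0,0,0,-1, 0,0,0,0,0,0,-1, 0,0,0,0,0,0,-1]'|f; python3 -c "
from h import *
go(*W(-46,37.6),131,98.45)"
```

```text
position: [520.2, 71.2, 142.4]
ft_force: [0.1, 0.6, -2.0]
gripper_width: 27.5
t 46.93 pos [520.2  71.2 142.4] toolz [-0.001  0.    -1.   ] tool y yaw 98.44 F [ 0.1  0.6 -2. ] w 27.5 g 60.1 j [ 0.01  0.49  1.91  0.    0.74 -1.71]
  shift tool [ 0.3  0.  11.4] turn z -0.01
```

```bash
f(){ sed -n '2p;4p'; }; python3 -m crank '[0,0,6,0,0,0,-1, 0,0,4,0,0,0,-1, 0,0,0,0,0,0,-1, 0,0,0,0,0,0,-1]'|f; python3 -m crank '[0,0,1.2,0,0,0,-1, 0,0,0,0,0,0,-1]'|f; python3 -m crank '[0,0,1,0,0,0,-1, 0,0,0,0,0,0,-1]'|f; python3 -m crank '[0,0,0.8,0,0,0,-1, 0,0,0,0,0,0,-1]'|f
```

```text
position: [520.4, 70.7, 132.4]
ft_force: [-0.9, 0.7, -2.9]
position: [520.5, 70.6, 131.2]
ft_force: [0.4, -0.0, -3.0]
position: [520.4, 70.7, 130.1]
ft_force: [0.6, 1.4, -1.8]
position: [520.4, 70.7, 129.3]
ft_force: [0.5, -0.5, -1.7]
```

```bash
f(){ sed -n '2p;4p'; }; python3 -m crank '[0,0,0.6,0,0,0,-1, 0,0,0,0,0,0,-1]'|f; python3 -m crank '[0,0,0.5,0,0,0,-1, 0,0,0,0,0,0,-1]'|f
```

```text
position: [520.5, 70.7, 128.9]
ft_force: [-1.3, -0.9, 1.2]
position: [520.5, 70.7, 128.9]
ft_force: [-2.7, -0.6, 7.4]
```

```bash
f(){ sed -n '2p;4,5p'; }; python3 -m crank '[0,0,-0.3,0,0,0,-0.5, 0,0,0,0,0,0,-0.2, 0,0,0,0,0,0,-0.1, 0,0,0,0,0,0,-0.1]'|f; python3 -m crank '[0,0,-6,0,0,0,-0.1, 0,0,-15,0,0,0,0, 0,0,-30,0,0,0,0, 0,0,-30,0,0,0,0, 0,0,0,0,0,0,0]'|f; for k in 1 2; do python3 -m crank '[0,30,0,0,0,0,0, 0,30,0,0,0,0,0, 0,30,0,0,0,0,0, 0,30,0,0,0,0,0, 0,30,0,0,0,0,0]'|f; done;  python3 -m crank '[0,0,0,0,0,0,0, 0,0,0,0,0,0,0]'|f; python3 -c "
from h import *
links('top',120)
t=np.load('pics/lk.npy'); s=imaging.snapshot('side')[:,:,::-1].copy(); np.save('pics/sf.npy',s)
o=np.zeros((600,800,3),np.uint8); a=cv2.resize(t[115:205,190:335],None,fx=5.5,fy=5.5,interpolation=cv2.INTER_CUBIC)[:,:800]
o=np.zeros((600,800,3),np.uint8); a=cv2.resize(t[118:205,195:335],(490,305),interpolation=cv2.INTER_CUBIC); b=cv2.resize(s[145:235,235:355],(390,293),interpolation=cv2.INTER_CUBIC); o[:305,:490]=a; o[305:598,:390]=b; c=cv2.resize(t[130:200,205:260],(310,395),interpolation=cv2.INTER_CUBIC); o[:395,490:]=c
cv2.imwrite('pics/fin.png',o)"
```

```text
position: [520.6, 70.7, 128.5]
ft_force: [0.4, -0.6, 0.6]
gripper_width: 38.3
position: [522.2, 70.8, 214.7]
ft_force: [-0.4, 0.0, 0.5]
gripper_width: 42.5
position: [498.3, 220.4, 209.7]
ft_force: [0.2, 0.9, 0.4]
gripper_width: 42.7
position: [476.3, 369.0, 209.7]
ft_force: [0.8, -0.0, -0.8]
gripper_width: 42.6
position: [476.2, 368.6, 209.3]
ft_force: [-0.0, 0.3, -0.3]
gripper_width: 42.6
cu 542 px [231.7 161.4] xy [565.   79.2] board [-0.2 38.8] L 174.3 ang 8.4
```

View pics/fin.png

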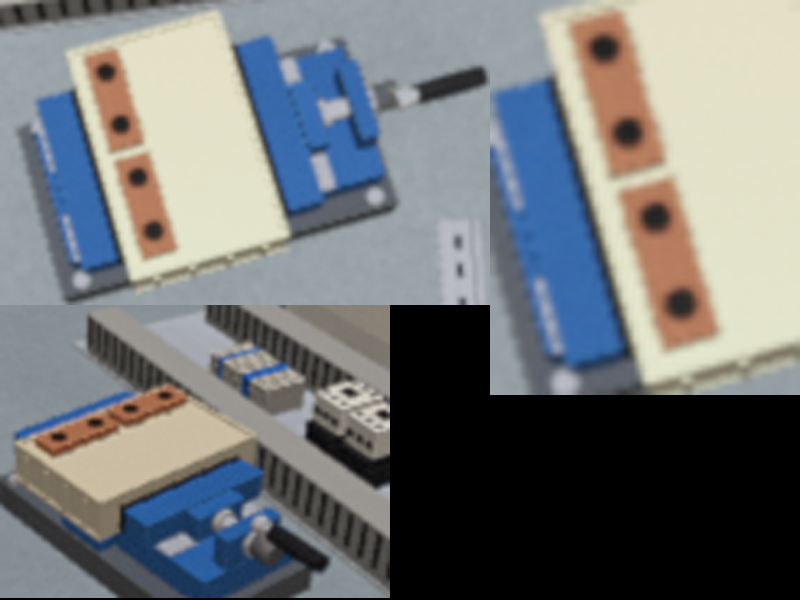

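The final composite shows both copper links lying flat in line over the four pockets. Their combined centre is at pixel (231.7, 161.4) in the top view, and the crank still stands where I left it.

```bash
python3 -c "
from bench import arm
print(arm.sign_off())"
```

```text
the job is handed in; nothing more can be done
None
```

I handed the job in with the vise cranked about a quarter turn past touch, all three nuts present home in their pockets, and both copper links flat along the row within about 1.5 mm; no verdict was returned, and I judged the grip from crank angle and camera images since pad squeeze could not be read directly.

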